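Shingle a roof sample and roll up its ridge pole

TASK

Lay the three plywood shingles from the sloping rack on the roof sample board as an overlapping row along the middle of its two rafters: first the longest, with its tail close up against the eaves stop, then the middle one, then the shortest, each with its tail lying on the one before by about 2 cm, its nail-hole end resting down on the rafters towards the ridge deck. Then, without lifting it, roll the round ridge pole along the deck towards the shingles until it lies over the scored line, square across the board, and do not let it overrun. Leave the glue stick, pen beaker, paint pot and glue bottle standing where they are.

Things in the scene. Friction and masses are not known exactly. Their poses are not given: they have to be found in the camera images.
- roof_board: Fixed roof sample board of plain wood, 285 x 140 mm, flat on the table. Origin on the table, 4.5 mm towards the stop from its middle; x runs from the ridge deck (robot's end) to the eaves stop, y left, z up. Base top at z = 6 mm; two rafters (10 mm wide, at y = +-13, x -45 to 130 mm), tops at z = 16 mm. A shingle's head rests on the rafters, its tail on the fillet or the shingle before.
- eaves_stop (a point): Middle of the eaves stop's upright face at the far end (x = 130, z = 24 mm in the board's frame); the stop is 100 mm wide, top at z = 34 mm. Before it a cross strip (tilting fillet, x 112 to 130 mm, 50 mm wide, top at z = 24 mm) lies on the rafters; the first shingle's tail rests on it.
- ridge_line (a point): Middle of the dark scored line across the ridge deck, on the deck's top (x = -58, z = 16 mm in the board's frame; same axes). The deck is flat, 130 mm wide (y), x from -145 to -42 mm, top at z = 16 mm.
- rack: Fixed wooden rack, 135 (x) x 250 (y) x 189 mm, origin under its middle, open front towards -x (the robot). Three seats at y = -84, 0, 84 mm slope up at 35 degrees away from the robot; each is a 26 mm wide rib, 9 mm proud of the panel beneath, starting at x = -45, z = 30 mm at a lip 36 mm wide and 6 mm high. A shingle lies on each seat, nail-hole head down on the lip, tail up.
- rack_shelf (a point): Middle of the lower front edge of the rack's gallery shelf (x = -12, z = 167 mm in the rack's frame; 250 mm wide, reaching back to x = 67 mm, on posts at x = 55, y = +-112 mm). It hangs over the shingles, so a gripper cannot come straight down: come in square to the sloping shingle, leaning about 35 degrees back towards the robot.
- shingle_long: Long plain plywood shingle, 80 long x 44 wide x 7 mm thick, about 30 g, the longest of three; it may lie on any of the rack's seats. Origin: middle of the head (nail-hole) end, on the underside. x runs along the length to the tail, y across the width, z out of the top face.
- shingle_long_tail (a point): Middle of that shingle's tail end, on the underside (x = 80 mm in its frame).
- shingle_mid: Mid plain plywood shingle, 68 long x 44 wide x 7 mm thick, about 30 g, the middle one of three; it may lie on any of the rack's seats. Origin: middle of the head (nail-hole) end, on the underside. x runs along the length to the tail, y across the width, z out of the top face.
- shingle_mid_tail (a point): Middle of that shingle's tail end, on the underside (x = 68 mm in its frame).
- shingle_short: Short plain plywood shingle, 56 long x 44 wide x 7 mm thick, about 30 g, the shortest of three; it may lie on any of the rack's seats. Origin: middle of the head (nail-hole) end, on the underside. x runs along the length to the tail, y across the width, z out of the top face.
- shingle_short_tail (a point): Middle of that shingle's tail end, on the underside (x = 56 mm in its frame).
- ridge_pole: Loose round wooden ridge pole, 120 mm long, 20 mm in diameter, about 60 g, lying across the ridge deck on the robot's side of the scored line, up to 15 mm off the middle and 9 degrees askew. Origin: middle of its axis (26 mm above the table). y runs along the axis; x and z turn as it rolls. It rolls with drag: pushed slower than 5 cm/s it stops within about 5 mm.
- glue_stick: Loose glue stick standing upright, 31 mm across, 106 mm tall; origin under its middle. Bystander.
- pen_beaker: Loose yellow beaker with pens, 82 mm across, 157 mm tall; origin under its middle. Bystander.
- paint_pot: Loose white paint pot, 68 mm across, 70 mm tall; origin under its middle. Bystander.
- glue_bottle: Loose white glue bottle with a pointed cap, 56 mm across, 156 mm tall; origin under its middle. Bystander.

How it is judged:
By the outcome, as a careful person would: the job done as asked, in the order asked, and still so for the second after the job is handed in, with the robot touching nothing.
It also fails if it takes over 72 s, if anything falls off the work surface, if the arm or the gripper's body presses on something with over 40 N, if the wrist force passes 120 N, or if a joint passes its speed limit or range.

ROBOT

A 6-joint arm with a two-finger parallel gripper is mounted at the origin on a cart in front of the work surface, level with it; the furniture and walls round the work are solid. World frame = base frame: x ahead of the robot, y to its left, z up, the work surface at z = 0. Lengths are in m, angles in rad, forces in N, time in s.
With the tool pointing down it reaches from about 0.425 to 0.95 m from the base axis. Payload 3.5 kg.
Tool frame: the origin (TCP) lies at the very end of the fingers, on their centre line; the grasp point (between the pads) lies 19 mm behind it (ctrl.grip_point_offset is the distance from the TCP to the grasp point, in m); z points along the fingers, y is the line along which they close (so a half turn about z gives the same grasp; the last joint's range is limited). The gripper opens to 85 mm and grips with 20 to 120 N. Pads are 22 mm wide; open, the fingers measure 114 mm over their backs; the gripper's body (76 mm by 85 mm) begins 54 mm behind the grasp point. The pads swing forward as they close: fully open they stand 13 mm farther back than shut.
Start: joints at [-0.15, 0.286, 1.577, -0, 1.279, -0.15], TCP at [0.675, 0, 0.231] pointing down, gripper open.
Joint ranges: [-2.77, 2.77], [-0.9, 2.22], [0.21, 2.48], [-1.53, 4.67], [0.24, 2.81], [-2.84, 2.84]. Speed limits (rad/s): [2.79, 2.79, 3.14, 3.14, 3.14, 3.14].

INTERFACE

Orientations are given as a unit quaternion [x, y, z, w].
In Python, from plant import telemetry, vision, ctrl gives the robot as it stands.
- The arm moves only by the tool arm_command, never from a script. Its argument "series" is one flat list of numbers, 7 for each row, row after row: the shift along the tool's x, y, z in cm, then the turn, a rotation vector about the tool's x, y, z in degrees, then the closure, from 0 (fully open) to 1 (shut). A call has 1 to 10 rows; each row is the pose to reach, as a shift and turn from the pose commanded when the call began, along the tool's axes at that moment; what a row does not reach only later rows make up. A row lasts 1/12 s, in which the tool goes at most 41.7 mm and 7.16 degrees, less where a joint would pass 70% of its speed; a pose out of reach is approached as far as the arm can. A call with a gripper value outside its range is refused whole. The fingers move at their own pace and stop on an object; "force" is the grip in N (left out, the last holds). Time passes only in rows, so rows that repeat a pose let the fingers close. It gives the time, the measured TCP pose, the force, the opening and the grip force at its end, in the units of the state.
- telemetry.get_state(): the state, without advancing time (a new reading comes with each control period).
- vision.read_camera(name): name is "scene" or "side" or "wrist"; returns a dict with "color" (384x512x3 uint8, blue, green, red), "K" (3x3 intrinsics, pixels), "rvec" (rotation vector, rad) and "tvec" (3), from world to camera coordinates, as OpenCV has them; the wrist camera has in their place "T_tool_cam" (4x4, takes a point from camera to tool coordinates, whose origin is the TCP and whose axes are the flange's). Camera axes: x right, y down, z forward; pixel columns grow to the right and rows downward; lengths in m; the calibration is good to about 2 mm. A picture is of the moment at which its call begins: read the wrist's pose just before it. There is no depth.
- ctrl.sign_off(): hands the job in; it is judged then, once.
The state is a dict: "time": time; "qpos": joint angles; "dq": joint speeds; "joint_efforts": joint torques, N m; "eef_pos": TCP position; "tcp_rot": TCP orientation; "contact_force": force on the tool from outside, world axes, zero at the start; "wrist_torque": the same for the moment, N m; "opening": opening from 0.0 (shut) to 1.0 (fully open); "finger_force": force on a finger pad.
Only numpy, scipy, OpenCV 4.12 (cv2) and the standard library are available. Lean on these libraries where they do the work, as an engineer would, in place of code of your own. Each camera call takes 0.05 s, during which the arm holds its last target. There are 200 camera calls.

## Working session

There is one attempt and no reset: what is moved stays moved. The work goes in short steps, Python scripts to look and compute and a tool call to move; the robot and the scene stay as the last step left them, time stands still between calls to the robot, and variables do not carry over. Pictures are saved under pics/ and viewed, at most 10 in all, crops included, and the job is handed in when it is done.

Besides the shell and the picture viewer there is one more tool, called as name(argument=value, ...) on one line, values as JSON. arm_command: Moves the arm, as the interface text tells. Its arguments: {"type":"object","properties":{"series":{"type":"array","items":{"type":"number"}},"force":{"type":"number"}},"required":["series"]}

```bash
mkdir -p pics; ls; python3 - <<'E'
from plant import telemetry, vision, ctrl
import cv2,pickle,numpy as np
s=telemetry.get_state();print(s)
d={n:vision.read_camera(n) for n in("scene","side","wrist")}
pickle.dump((s,d),open('d0.pkl','wb'))
for n in d: print(n,{k:np.round(v,4).tolist() for k,v in d[n].items() if k!='color'})
cv2.imwrite('pics/a.png',cv2.resize(d['scene']['color'],(800,600)))
cv2.imwrite('pics/b.png',cv2.resize(d['side']['color'],(800,600)))
cv2.imwrite('pics/c.png',d['wrist']['color'])
E
```

```text
pics
{'time': 0.0, 'qpos': array([-1.49995814e-01,  2.87167285e-01,  1.57819832e+00,  1.10509970e-05,
        1.27857301e+00, -1.50010013e-01]), 'dq': array([-0.00024795, -0.00116169, -0.00180908, -0.00123396,  0.00047866,
       -0.00020741]), 'joint_efforts': array([-1.79628755e-04, -4.05981302e+01, -2.92628127e+01, -1.54224781e-04,
        5.81841552e-03,  3.74769741e-06]), 'eef_pos': array([6.74340933e-01, 1.34692174e-04, 2.29934542e-01]), 'tcp_rot': array([ 7.07102405e-01,  7.07110185e-01, -6.91902049e-04, -9.47197929e-04]), 'contact_force': array([-0.06890517, -0.24598374,  0.22783764]), 'wrist_torque': array([-0.01774385,  0.04466603, -0.01669018]), 'finger_force': 0.0, 'opening': 0.9992660472562171}
scene {'K': [[366.7519, 0.0, 257.1294], [0.0, 366.7519, 190.6521], [0.0, 0.0, 1.0]], 'rvec': [2.2892, -0.6213, 0.2304], 'tvec': [-0.4918, 0.2762, 0.9807]}
side {'K': [[408.8903, 0.0, 244.0571], [0.0, 408.8903, 190.0211], [0.0, 0.0, 1.0]], 'rvec': [0.5204, -2.6346, 1.258], 'tvec': [0.5469, 0.2205, 1.3221]}
wrist {'K': [[322.86, 0.0, 254.8833], [0.0, 322.86, 184.788], [0.0, 0.0, 1.0]], 'T_tool_cam': [[-0.0006, -0.9622, -0.2723, 0.0687], [1.0, -0.0004, -0.0007, 0.0003], [0.0006, -0.2724, 0.9622, -0.1439], [0.0, 0.0, 0.0, 1.0]]}
```

View pics/a.png

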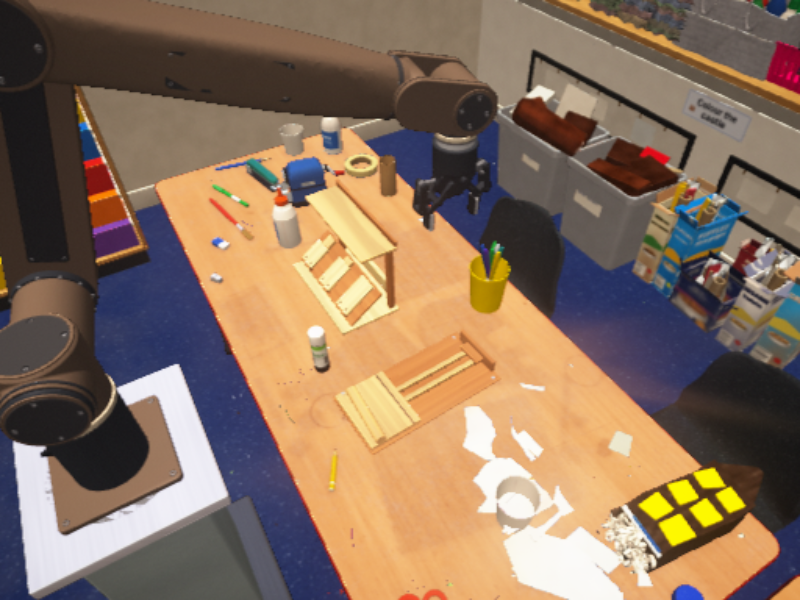

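View pics/b.png

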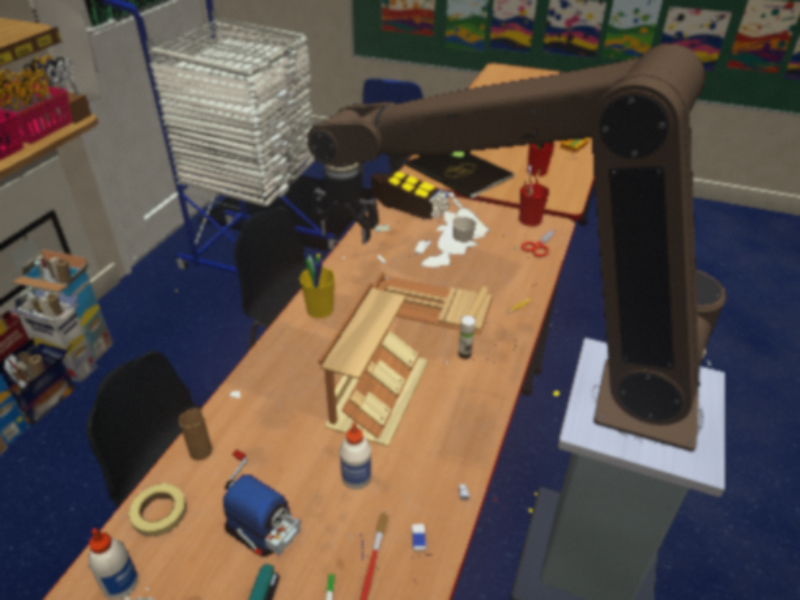

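View pics/c.png

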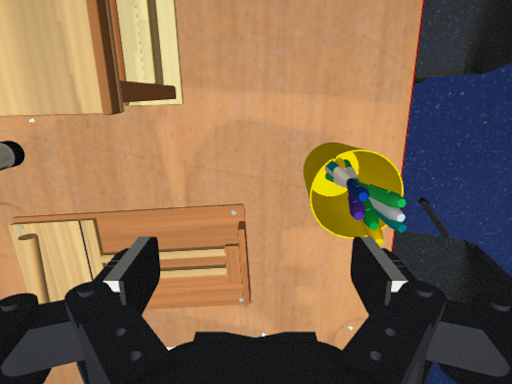

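The scene view has the rack at about (345,260) and the board at about (415,390). In the wrist view the board spans (12,221)-(249,306), the stop is at the right and the pole is at (35,265). Next: rough poses.

```bash
cat > h.py <<'E'
import numpy as np,cv2,pickle
from scipy.spatial.transform import Rotation as R
def cam(d,s=None):
    K=d['K']
    if 'rvec' in d:
        Rm=cv2.Rodrigues(np.array(d['rvec'],float))[0]; t=np.array(d['tvec'],float).ravel()
        return K,Rm.T,-Rm.T@t      # cam->world rot, centre
    T=np.eye(4);T[:3,:3]=R.from_quat(s['tcp_rot']).as_matrix();T[:3,3]=s['eef_pos']
    T=T@d['T_tool_cam'];return K,T[:3,:3],T[:3,3]
def ray(c,p):
    K,Rm,o=c;v=Rm@np.linalg.solve(K,[p[0],p[1],1.]);return o,v/np.linalg.norm(v)
def onz(c,p,z):
    o,v=ray(c,p);return o+v*(z-o[2])/v[2]
def onplane(c,p,q,n):
    o,v=ray(c,p);return o+v*((q-o)@n)/(v@n)
def proj(c,X):
    K,Rm,o=c;p=K@(Rm.T@(np.array(X)-o));return p[:2]/p[2]
E
python3 - <<'E'
from h import *
s,d=pickle.load(open('d0.pkl','rb'))
w=cam(d['wrist'],s);sc=cam(d['scene']);sd=cam(d['side'])
print('cams',w[2],sc[2],sd[2])
for p in [(12,221),(243,205),(249,306)]:print('board',p,onz(w,p,.006))
for p in [(22,240),(42,300)]:print('pole',onz(w,p,.026))
for p in [(294,266),(347,330),(397,305)]:print('rackbase scene',onz(sc,np.array(p)*.64,.006))
for p in [(326,430),(385,443),(426,363)]:print('rackbase side',onz(sd,np.array(p)*.64,.006))
for p in [(336,402),(434,334),(496,378),(378,447)]:print('board scene',onz(sc,np.array(p)*.64,.006))
for p in [(320,370),(488,310),(290,247),(518,525)]:print('gstick,beaker,bottle,pot',onz(sc,np.array(p)*.64,0))
for p in [(97,114),(117,113),(183,103),(180,0)]:print('shelf/rack w',onz(w,p,.18),onz(w,p,.006))
E
```

```text
cams [0.67499003 0.06877826 0.37383825] [ 0.19417604 -0.68240274  0.88123584] [0.15586622 1.02976593 1.00547532]
board (12, 221) [ 0.37614798 -0.08137713  0.006     ]
board (243, 205) [ 0.65951552 -0.0605167   0.006     ]
board (249, 306) [ 0.66595981 -0.20204443  0.006     ]
pole [ 0.39926947 -0.09725296  0.026     ]
pole [ 0.40815674 -0.17900893  0.026     ]
rackbase scene [0.45262432 0.29489709 0.006     ]
rackbase scene [0.4708464  0.05616163 0.006     ]
rackbase scene [0.59359785 0.06537412 0.006     ]
rackbase side [0.57939517 0.31686125 0.006     ]
rackbase side [0.45893895 0.30224773 0.006     ]
rackbase side [0.45836382 0.06515841 0.006     ]
board scene [ 0.37611415 -0.09179551  0.006     ]
board scene [ 0.6174959  -0.04413493  0.006     ]
board scene [ 0.65906046 -0.19690045  0.006     ]
board scene [ 0.39868602 -0.2120591   0.006     ]
gstick,beaker,bottle,pot [ 0.3823573  -0.00490113  0.        ]
gstick,beaker,bottle,pot [ 0.75408747 -0.0413397   0.        ]
gstick,beaker,bottle,pot [4.72211236e-01 3.69897045e-01 1.11022302e-16]
gstick,beaker,bottle,pot [ 0.52298901 -0.43846569  0.        ]
shelf/rack w [0.58153341 0.05724588 0.18      ] [0.49764153 0.04689378 0.006     ]
shelf/rack w [0.59338131 0.05781576 0.18      ] [0.52012478 0.04797521 0.006     ]
shelf/rack w [0.63254462 0.0634942  0.18      ] [0.59444325 0.05875093 0.006     ]
shelf/rack w [0.63421707 0.11716562 0.18      ] [0.59761698 0.16060081 0.006     ]
```

arm_command(series=[3, -17.5, -7, 0, 0, -70, 0, 3, -17.5, -7, 0, 0, -70, 0, 3, -17.5, -7, 0, 0, -70, 0, 3, -17.5, -7, 0, 0, -70, 0, 3, -17.5, -7, 0, 0, -70, 0, 3, -17.5, -7, 0, 0, -70, 0, 3, -17.5, -7, 0, 0, -70, 0, 3, -17.5, -7, 0, 0, -70, 0, 3, -17.5, -7, 0, 0, -70, 0, 3, -17.5, -7, 0, 0, -70, 0])

```text
time: 0.98
eef_pos: [0.4996, 0.0301, 0.3011]
tcp_rot: [0.171, 0.985, -0.0, -0.0]
contact_force: [0.5, -0.5, -1.1]
opening: 1.004
finger_force: 0.0
```

arm_command(series=[0, 0, 0, 0, 0, -24, 0.3, 0, 0, 0, 0, 0, -24, 0.3, 0, 0, 0, 0, 0, -24, 0.3, 0, 0, 0, 0, 0, -24, 0.3, 0, 0, 0, 0, 0, -24, 0.3])

```text
time: 1.4
eef_pos: [0.4997, 0.0301, 0.301]
tcp_rot: [-0.035, 0.999, 0.0, -0.0]
contact_force: [-0.6, -0.2, 0.1]
opening: 0.7
finger_force: 0.0
```

```bash
cat > snap.py <<'E'
import sys,time
from h import *
from plant import telemetry, vision
def snap(name):
    s=telemetry.get_state();d=vision.read_camera('wrist');pickle.dump((s,d),open(name+'.pkl','wb'))
    im=cv2.resize(d['color'],(800,600),interpolation=cv2.INTER_CUBIC)
    cv2.imwrite(f'pics/{name}.png',im)
    print(s['time'],s['eef_pos'].round(4),R.from_quat(s['tcp_rot']).as_matrix().round(3).tolist(),s['opening'],s['qpos'].round(2))
snap(sys.argv[1])
E
python3 snap.py d
```

```text
1.4 [0.4997 0.0301 0.301 ] [[-0.998, -0.07, -0.001], [-0.07, 0.998, 0.0], [0.001, 0.0, -1.0]] 0.7004650770769439 [-0.14 -0.15  1.91 -0.    1.38 -1.78]
```

View pics/d.png

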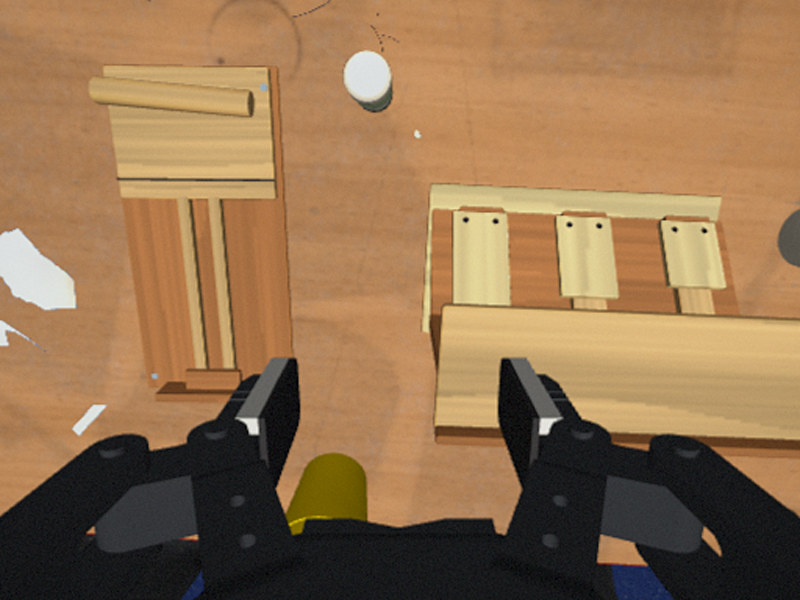

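The wrist view shows everything. The pole runs (90,90)-(250,103), the scored line (118,179)-(274,181) and the fillet is at (187-241,370). Long, mid and short heads are at (481,211), (584,217) and (690,222), with the shelf front edge at y≈305-320. So the seats from -y to +y hold long, mid, short.

```bash
cat > m1.py <<'E'
from h import *
s,d=pickle.load(open('d.pkl','rb'));c=cam(d,s)
g=cv2.cvtColor(d['color'],cv2.COLOR_BGR2GRAY)
def cs(P,sub=True):
    P=((np.array(P,float)+.5)*.64-.5).astype(np.float32).reshape(-1,1,2);Q=P.copy()
    if sub: Q=cv2.cornerSubPix(g,P.copy(),(4,4),(-1,-1),(3,30,.01)); 
    Q=np.where(np.linalg.norm(Q-P,axis=2,keepdims=True)>3,P,Q)
    return Q.reshape(-1,2)
def show(n,P,z,sub=True):
    X=np.array([onz(c,p,z) for p in cs(P,sub)]);print(n,(X[:,:2]*1e3).round(1).tolist());return X
def yaw(v):return np.degrees(np.arctan2(v[1],v[0])).round(2)
L=show('line',[(118,179),(274,181)],.016,False); print('yaw',yaw(L[1]-L[0])-90)
E=show('deckfront',[(120,196),(276,197)],.016)
F=show('fillet',[(187,369),(241,370)],.024)
RF=show('rafter L out/in at deck, R in/out',[(179,199),(189,199),(210,198),(221,198)],.016,False)
RE=show('rafter at fillet',[(196,369),(207,369),(224,369),(235,369)],.016,False)
b=show('basecorner right/near',[(277,68),(293,357)],.006,False);print('yaw',yaw(b[1]-b[0]))
m=(L[0]+L[1])/2;f=(F[0]+F[1])/2;print('line->fillet',(f-m)[:2]*1e3,'yaw',yaw(f-m),np.linalg.norm((f-m)[:2]),'exp .170')
P=show('pole mid-edges (silh) ',[(92,78),(90,101),(253,91),(250,115)],.026,False)
print('pole mid',P.mean(0),'yaw',yaw(P[2]+P[3]-P[0]-P[1])-90)
for n,q,hs in [('long',[(453,210),(509,212)],[(465,219),(495,221)]),('mid',[(556,216),(612,219)],[(569,224),(599,226)]),('short',[(661,222),(716,223)],[(675,229),(704,230)])]:
    X=show(n+' head',q,.0357);print('  mid',X.mean(0),np.linalg.norm(X[1]-X[0]),yaw(X[1]-X[0])-90); show('  holes',hs,.04,False)
show('shelf front edge',[(443,306),(790,322)],.167,False)
E
python3 m1.py
```

```text
line [[473.3, -205.9], [465.9, -76.5]]
yaw 3.280000000000001
deckfront [[487.8, -204.3], [479.4, -75.1]]
fillet [[638.8, -154.7], [635.9, -104.0]]
rafter L out/in at deck, R in/out [[486.3, -156.1], [485.8, -147.7], [483.7, -130.1], [483.0, -120.9]]
rafter at fillet [[641.6, -147.9], [640.9, -137.8], [639.8, -122.1], [639.1, -112.0]]
basecorner right/near [[377.3, -76.7], [627.9, -60.6]]
yaw 3.68
line->fillet [167.72963973  11.83324127] yaw 4.04 0.16814653621637796 exp .170
pole mid-edges (silh)  [[396.9, -214.4], [413.8, -217.5], [397.6, -90.6], [415.5, -93.1]]
pole mid [ 0.40593723 -0.15388531  0.026     ] yaw -0.5499999999999972
long head [[477.5, 73.0], [475.9, 115.3]]
  mid [0.47666673 0.09412547 0.0357    ] 0.04228157985769788 2.2099999999999937
  holes [[483.2, 82.1], [483.1, 106.4]]
mid head [[475.6, 156.3], [474.0, 198.6]]
  mid [0.47480207 0.17742064 0.0357    ] 0.042312927273929435 2.25
  holes [[481.4, 166.1], [481.3, 190.5]]
short head [[473.1, 241.3], [472.8, 286.8]]
  mid [0.47295874 0.26404568 0.0357    ] 0.04544218650443624 0.4399999999999977
  holes [[479.4, 252.1], [478.6, 275.7]]
shelf front edge [[517.8, 56.7], [513.5, 259.7]]
```

```bash
cat > goal.py <<'E'
from h import *
def pose(pitch,yaw):  # pitch: lean (deg) so tool z gains +x ; tool y ~ +y
    base=np.array([[-1,0,0],[0,1,0],[0,0,-1.]]).T
    return R.from_euler('z',yaw,degrees=True)*R.from_euler('y',-pitch,degrees=True)*R.from_matrix(base)
def go(frm,Rf,to,Rt,tag=''):
    sh=Rf.inv().apply(np.array(to)-frm)*100;rv=(Rf.inv()*Rt).as_rotvec(degrees=True)
    print(tag,'to',np.round(to,4),'shift',sh.round(2),'rot',rv.round(1))
def cur():
    from plant import telemetry
    s=telemetry.get_state();return s['eef_pos'],R.from_quat(s['tcp_rot'])
H={'long':((.4807,.0941,.030),.080),'mid':((.4788,.1780,.030),.068),'short':((.4769,.2630,.030),.056)}
RY=1.5
def grasp(n,off=0,frac=.48,depth=.008):
    Rt=pose(35,RY);w=Rt.apply([0,0,1]);u=-Rt.apply([1,0,0])
    h,L=H[n];return np.array(h)+u*L*frac+w*(depth-off),Rt
BO=np.array([.5265,-.137,0]);BY=3.8
def brd(x,y,z):return BO+R.from_euler('z',BY,degrees=True).apply([x,y,z])
E
python3 - <<'E'
from goal import *
p,r=cur();a,Ra=grasp('long',.11);go(p,r,a,Ra,'hover')
b,_=grasp('long');go(a,Ra,b,Ra,'grasp')
E
```

```text
hover to [0.4537 0.0934 0.1356] shift [ 4.16  6.63 16.55] rot [  0.7 -35.    2.4]
grasp to [0.5167 0.095  0.0455] shift [-0. -0. 11.] rot [0. 0. 0.]
```

arm_command(series=[4.2, 6.6, 16.5, 0.7, -35, 2.4, 0.3, 4.2, 6.6, 16.5, 0.7, -35, 2.4, 0.3, 4.2, 6.6, 16.5, 0.7, -35, 2.4, 0.3, 4.2, 6.6, 16.5, 0.7, -35, 2.4, 0.3, 4.2, 6.6, 16.5, 0.7, -35, 2.4, 0.3, 4.2, 6.6, 16.5, 0.7, -35, 2.4, 0.3, 4.2, 6.6, 16.5, 0.7, -35, 2.4, 0.3])

```text
time: 2.03
eef_pos: [0.4622, 0.0962, 0.1393]
tcp_rot: [-0.013, 0.954, 0.004, 0.298]
contact_force: [0.3, 0.3, 0.3]
opening: 0.7
finger_force: 0.0
```

```bash
python3 snap.py e; python3 -c "
from goal import *
p,r=cur();b,R_=grasp('long');go(p,r,b,R_)"
```

```text
2.0333 [0.4622 0.0962 0.1393] [[-0.822, -0.026, 0.569], [-0.021, 1.0, 0.015], [-0.569, 0.0, -0.822]] 0.7001876850347692 [-0.03 -0.38  2.48  0.07  0.44 -1.68]
 to [0.5167 0.095  0.0455] shift [ 0.79 -0.22 10.8 ] rot [ 0.  -0.4 -0. ]
```

View pics/e.png

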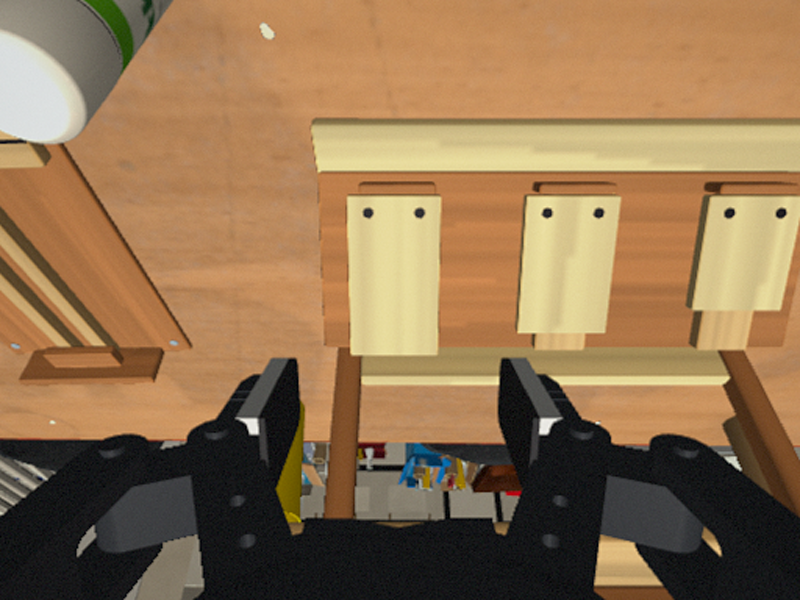

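The view is square to the shingles: long top corners (348,195),(440,195),(351,355),(438,355), mid (528,195)-(606,332), short (707,196)-(784,311). All are straight on their seats.

```bash
python3 - <<'E'
from goal import *
s,d=pickle.load(open('e.pkl','rb'));c=cam(d,s)
Rt=pose(35,RY);n=-Rt.apply([0,0,1]);u=-Rt.apply([1,0,0])
q=np.array(H['mid'][0])+n*.007
for k,P in {'long':[(348,195),(440,195),(351,355),(438,355)],'mid':[(528,195),(620,195),(519,332),(606,332)],'short':[(707,196),(798,197),(694,309),(784,311)]}.items():
    X=np.array([onplane(c,(np.array(p)+.5)*.64-.5,q,n) for p in P])
    a=X[:2].mean(0);b=X[2:].mean(0);dd=b-a
    print(k,'head under',(a-n*.007).round(4),'len',np.linalg.norm(dd).round(4),'wid',np.linalg.norm(X[1]-X[0]).round(4),'yaw off',np.degrees(np.arctan2(dd[1],dd[0])).round(2),np.degrees(np.arctan2(*(X[0]-X[1])[:2])).round(2))
E
```

```text
long head under [0.4814 0.0941 0.0303] len 0.0799 wid 0.0427 yaw off 1.48 178.55
mid head under [0.4793 0.1776 0.0303] len 0.0676 wid 0.0427 yaw off 1.98 178.55
short head under [0.4777 0.2606 0.0308] len 0.0555 wid 0.0424 yaw off 6.13 179.06
```

arm_command(series=[0.8, -0.2, 4, 0, -0.4, 0, 0.3, 0.8, -0.2, 8, 0, -0.4, 0, 0.3, 0.8, -0.2, 10, 0, -0.4, 0, 0.3, 0.8, -0.2, 10.8, 0, -0.4, 0, 0.3, 0.8, -0.2, 10.8, 0, -0.4, 0, 0.3, 0.8, -0.2, 10.8, 0, -0.4, 0, 0.3])

```text
time: 2.58
eef_pos: [0.5156, 0.0916, 0.0674]
tcp_rot: [-0.013, 0.958, 0.007, 0.288]
contact_force: [-0.2, 0.4, 0.3]
opening: 0.699
finger_force: 0.0
```

arm_command(series=[0, 0, 0, 0, 0, 0, 0.5, 0, 0, 0, 0, 0, 0, 0.6, 0, 0, 0, 0, 0, 0, 0.6, 0, 0, 0, 0, 0, 0, 0.7, 0, 0, 0, 0, 0, 0, 0.7], force=40)

```text
time: 3.0
eef_pos: [0.5153, 0.092, 0.0674]
tcp_rot: [-0.014, 0.958, 0.007, 0.288]
contact_force: [0.1, 0.6, 0.4]
opening: 0.297
finger_force: 0.0
```

```bash
python3 -c "
from goal import *
p,r=cur();b,R_=grasp('long');go(p,r,b,R_);go(p,r,grasp('long',.11)[0],R_)"
```

```text
to [0.5167 0.095  0.0455] shift [1.09 0.29 1.92] rot [ 0.4 -1.5  0. ]
 to [0.4537 0.0934 0.1356] shift [ 1.38  0.37 -9.08] rot [ 0.4 -1.5  0. ]
```

```bash
python3 -c "
from plant import telemetry as t
s=t.get_state();print(s['qpos'].round(3),s['dq'].round(3),s['eef_pos'],s['joint_efforts'].round(1))"
```

```text
[-0.038 -0.065  2.39   0.18   0.238 -1.799] [-0.001  0.008 -0.001  0.002  0.001 -0.001] [0.51533622 0.09195508 0.06744317] [ -0.  -20.5 -23.    0.1  -1.2   0. ]
```

```bash
cat > kin.py <<'E'
from goal import *
from scipy.optimize import least_squares
Z=lambda a:R.from_euler('z',a);Y=lambda a:R.from_euler('y',a)
def fk(q,k):
    h,e,a2,a3,d,b,sx=k;r=Z(q[0]);p=r.apply([sx,e,h]);r=r*Y(q[1]);p=p+r.apply([0,0,a2]);r=r*Y(q[2]);p=p+r.apply([b,0,a3])
    r=r*Z(q[3])*Y(q[4]);p=p+r.apply([0,0,d]);return p,r*Z(q[5])
def fit():
    S=[pickle.load(open(f+'.pkl','rb'))[0] for f in('d0','d','e','cur')]
    f=lambda k:np.concatenate([fk(s['qpos'],k)[0]-s['eef_pos'] for s in S])
    o=least_squares(f,[.3,.1,.5,.4,.3,0,0]);return o.x,S,abs(o.fun).max()
if __name__=='__main__':
    from plant import telemetry
    pickle.dump((telemetry.get_state(),0),open('cur.pkl','wb'))
    k,S,e=fit();print(k.round(4),e)
    for s in S:
        print((fk(s['qpos'],k)[1].inv()*R.from_quat(s['tcp_rot'])).as_rotvec(degrees=True).round(1))
    lo=[-2.77,-.9,.21,-1.53,.24,-2.84];hi=[2.77,2.22,2.48,4.67,2.81,2.84]
    off=(fk(S[0]['qpos'],k)[1].inv()*R.from_quat(S[0]['tcp_rot']))
    for n in H:
      for ln in(35,30,25,20,15):
        for fr in(.4,.5,.6,.7):
          u,w=-pose(35,RY).apply([1,0,0]),pose(35,RY).apply([0,0,1])
          h,L=H[n];g=np.array(h)+u*L*fr; Rt=pose(ln,RY); w2=Rt.apply([0,0,1])
          t=g+.008*w2
          best=None
          for q0 in(S[3]['qpos'],S[1]['qpos']):
            def F(q):
                p,r=fk(q,k);return np.r_[(p-t)*1e3,((r*off).inv()*Rt).as_rotvec(degrees=True)]
            o=least_squares(F,np.clip(q0,np.add(lo,.01),np.subtract(hi,.01)),bounds=(lo,hi))
            if best is None or o.cost<best.cost:best=o
          print(n,ln,fr,'err',np.abs(best.fun).max().round(2),best.x.round(2) if best.cost<1 else '')
E
python3 kin.py
```

```text
[ 0.2403  0.1009  0.443   0.5725  0.2493  0.0206 -0.    ] 8.051079802839922e-10
[-0. -0. 90.]
[ 0. -0. 90.]
[-0. -0. 90.]
[-0. -0. 90.]
long 35 0.4 err 4.33 
long 35 0.5 err 3.9 
long 35 0.6 err 3.45 
long 35 0.7 err 2.99 
long 30 0.4 err 0.0 [-0.02  0.    2.37  0.1   0.25 -1.71]
long 30 0.5 err 0.0 [-0.02  0.01  2.36  0.1   0.26 -1.71]
long 30 0.6 err 0.0 [-0.02  0.01  2.34  0.09  0.27 -1.7 ]
long 30 0.7 err 0.0 [-0.02  0.01  2.32  0.09  0.28 -1.69]
long 25 0.4 err 0.0 [-0.02  0.02  2.33  0.06  0.36 -1.67]
long 25 0.5 err 0.0 [-0.02  0.02  2.31  0.06  0.37 -1.66]
long 25 0.6 err 0.0 [-0.02  0.03  2.3   0.05  0.38 -1.66]
long 25 0.7 err 0.0 [-0.02  0.03  2.28  0.05  0.39 -1.66]
long 20 0.4 err 0.0 [-0.02  0.05  2.28  0.03  0.47 -1.64]
long 20 0.5 err 0.0 [-0.02  0.05  2.27  0.03  0.48 -1.64]
long 20 0.6 err 0.0 [-0.02  0.05  2.25  0.03  0.49 -1.64]
long 20 0.7 err 0.0 [-0.02  0.06  2.23  0.03  0.5  -1.64]
long 15 0.4 err 0.0 [-0.02  0.08  2.23  0.02  0.57 -1.63]
long 15 0.5 err 0.0 [-0.02  0.08  2.22  0.02  0.58 -1.63]
long 15 0.6 err 0.0 [-0.02  0.08  2.2   0.02  0.59 -1.63]
long 15
[... 1526 characters left out ...]
5 0.4 err 0.0 [ 0.37  0.15  2.2  -0.37  0.4  -0.91]
short 25 0.5 err 0.0 [ 0.37  0.15  2.19 -0.36  0.41 -0.93]
short 25 0.6 err 0.0 [ 0.36  0.16  2.18 -0.35  0.42 -0.94]
short 25 0.7 err 0.0 [ 0.36  0.16  2.17 -0.34  0.42 -0.95]
short 20 0.4 err 0.0 [ 0.36  0.17  2.16 -0.24  0.5  -1.05]
short 20 0.5 err 0.0 [ 0.35  0.17  2.15 -0.23  0.5  -1.06]
short 20 0.6 err 0.0 [ 0.35  0.17  2.14 -0.22  0.51 -1.07]
short 20 0.7 err 0.0 [ 0.35  0.18  2.13 -0.22  0.52 -1.08]
short 15 0.4 err 0.0 [ 0.34  0.19  2.11 -0.15  0.59 -1.14]
short 15 0.5 err 0.0 [ 0.34  0.19  2.1  -0.14  0.6  -1.15]
short 15 0.6 err 0.0 [ 0.34  0.2   2.09 -0.14  0.61 -1.15]
short 15 0.7 err 0.0 [ 0.33  0.2   2.08 -0.14  0.61 -1.16]
```

```bash
cat >> goal.py <<'E'
LEAN=28
def grasp(n,off=0,frac=.42,depth=.008,lean=LEAN):
    u=-pose(35,RY).apply([1,0,0]);Rt=pose(lean,RY);w=Rt.apply([0,0,1]);h,L=H[n]
    return np.array(h)+u*L*frac+w*(depth-off),Rt
H['long']=((.4814,.0941,.0303),.080);H['mid']=((.4793,.1777,.0303),.068);H['short']=((.4773,.2617,.0305),.056)
E
python3 -c "
from goal import *
p,r=cur();b,R_=grasp('long');go(p,r,b,R_);go(p,r,grasp('long',.02)[0],R_)"
```

```text
to [0.5127 0.0949 0.0425] shift [1.59 0.29 1.94] rot [0.4 5.5 0. ]
 to [0.5033 0.0947 0.0602] shift [ 1.4   0.3  -0.05] rot [0.4 5.5 0. ]
```

arm_command(series=[0, 0, 0, 0, 0, 0, 0.3, 0, 0, 0, 0, 0, 0, 0.3, 0, 0, 0, 0, 0, 0, 0.3, 1.4, 0.3, -0.1, 0.4, 5.5, 0, 0.3, 1.4, 0.3, -0.1, 0.4, 5.5, 0, 0.3, 1.4, 0.3, -0.1, 0.4, 5.5, 0, 0.3])

```text
time: 3.5
eef_pos: [0.5038, 0.0947, 0.0605]
tcp_rot: [-0.013, 0.97, 0.003, 0.242]
contact_force: [-0.0, -0.1, -0.3]
opening: 0.7
finger_force: 0.0
```

```bash
python3 -c "
from goal import *
p,r=cur();print(p);b,R_=grasp('long');go(p,r,b,R_);go(p,r,grasp('long',.02)[0],R_)"
```

```text
[0.5038141  0.09469808 0.06051228]
 to [0.5127 0.0949 0.0425] shift [ 0.07 -0.    2.01] rot [0.  0.1 0.1]
 to [0.5033 0.0947 0.0602] shift [ 0.06 -0.    0.01] rot [0.  0.1 0.1]
```

Commanded and measured pose agree. Descending and gripping.

arm_command(series=[0.1, 0, 1, 0, 0, 0, 0.3, 0.1, 0, 2, 0, 0, 0, 0.3, 0.1, 0, 2, 0, 0, 0, 0.4, 0.1, 0, 2, 0, 0, 0, 0.5, 0.1, 0, 2, 0, 0, 0, 0.6, 0.1, 0, 2, 0, 0, 0, 0.7, 0.1, 0, 2, 0, 0, 0, 0.7], force=40)

```text
time: 4.08
eef_pos: [0.5117, 0.0947, 0.0424]
tcp_rot: [-0.013, 0.97, 0.003, 0.242]
contact_force: [0.6, -0.5, -1.0]
opening: 0.503
finger_force: 40.5
```

```bash
cat >> goal.py <<'E'
def shR(t,y):return R.from_euler('z',y,degrees=True)*R.from_euler('y',-t,degrees=True)
def save(n):
    p,r=cur();S=shR(35,RY);pickle.dump((S.inv().apply(p-np.array(H[n][0])),S.inv()*r),open(n+'.rel','wb'))
def place(n,hx,tilt,up=0,hy=0,hz=.016):
    o,q=pickle.load(open(n+'.rel','rb'));S=shR(tilt,BY);return brd(hx,hy,hz+up)+S.apply(o),S*q
E
python3 -c "
from goal import *
save('long');print(pickle.load(open('long.rel','rb'))[0])
p,r=cur();a,A=place('long',.0485,7.3,.07);b,B=place('long',.0485,7.3);go(p,r,a,A)
m=p+r.apply([.008,0,-.06]);go(m,r,a,A,'from lifted');go(a,A,b,B)"
```

```text
[ 0.03181778 -0.00015591 -0.00745596]
 to [ 0.6073 -0.1318  0.0826] shift [ -9.79 -22.9    0.66] rot [-0.6 27.7 -2.3]
from lifted to [ 0.6073 -0.1318  0.0826] shift [-10.59 -22.9    6.66] rot [-0.6 27.7 -2.3]
 to [ 0.6073 -0.1318  0.0126] shift [0.03 0.   7.  ] rot [0. 0. 0.]
```

arm_command(series=[0.3, 0, -2, 0, 0, 0, 0.7, 0.8, 0, -5, 0, 0, 0, 0.7, 0.8, 0, -6, 0, 0, 0, 0.7, 0.8, 0, -6, 0, 0, 0, 0.7])

```text
time: 4.42
eef_pos: [0.4773, 0.094, 0.0941]
tcp_rot: [-0.013, 0.97, 0.003, 0.244]
contact_force: [0.7, 1.7, -0.3]
opening: 0.5
finger_force: 40.9
```

arm_command(series=[0, -4, 0, 0, 0, 0, 0.7, 0, -8, 0, 0, 0, 0, 0.7, 0, -12, 0, -0.1, 7, -0.5, 0.7, -3, -15, 2, -0.3, 14, -1.2, 0.7, -6, -18, 4, -0.4, 21, -1.7, 0.7, -9, -21, 6, -0.6, 27.7, -2.3, 0.7, -10.6, -22.9, 6.7, -0.6, 27.7, -2.3, 0.7, -10.6, -22.9, 6.7, -0.6, 27.7, -2.3, 0.7, -10.6, -22.9, 6.7, -0.6, 27.7, -2.3, 0.7])

```text
time: 5.17
eef_pos: [0.6091, -0.1338, 0.0799]
tcp_rot: [-0.033, 0.999, 0.0, 0.002]
contact_force: [-1.3, 0.3, 0.1]
opening: 0.502
finger_force: 40.9
```

```bash
python3 snap.py f; python3 -c "
from goal import *
p,r=cur();b,B=place('long',.0485,7.3);go(p,r,b,B)"
```

```text
5.1667 [ 0.6091 -0.1338  0.0799] [[-0.998, -0.066, 0.003], [-0.066, 0.998, 0.001], [-0.003, 0.0, -1.0]] 0.5016701350179189 [-0.38  0.34  1.81  0.    0.99 -2.02]
 to [ 0.6073 -0.1318  0.0126] shift [0.   0.03 6.72] rot [ 0.1 -0.2 -0. ]
```

View pics/f.png

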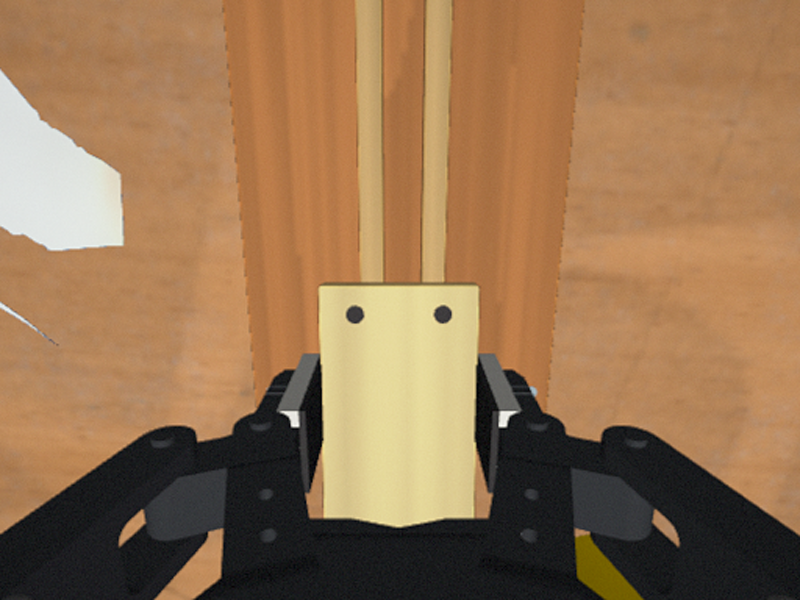

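The shingle is straight in the grip, head edge at (320-478,285), rafters at 359-383 and 423-446. It looks centred on them.

```bash
python3 - <<'E'
from goal import *
s,d=pickle.load(open('f.pkl','rb'));s=dict(s);s['eef_pos'],r=cur();s['tcp_rot']=r.as_quat()
c=cam(d,s);B=R.from_euler('z',-BY,degrees=True)
for z,row,xs in [(.016,20,(357,383,425,453)),(.016,250,(360,384,421,444)),(.006,20,(224,582)),(.006,300,(250,556))]:
    X=[B.apply(onz(c,(np.array([x,row])+.5)*.64-.5,z)-BO)*1e3 for x in xs];print(row,np.round(X,1)[:,:2].tolist(),np.mean(X,0)[:2].round(1))
E
```

```text
20 [[-33.0, -16.3], [-33.0, -6.6], [-33.0, 9.0], [-33.0, 19.4]] [-33.    1.4]
250 [[53.9, -17.0], [53.9, -7.0], [54.0, 8.5], [54.0, 18.1]] [54.   0.7]
20 [[-35.1, -68.8], [-35.1, 70.7]] [-35.1   0.9]
300 [[78.9, -67.9], [79.0, 70.2]] [78.9  1.2]
```

arm_command(series=[0, 0, 3, 0, 0, 0, 0.7, 0, 0, 5, 0, 0, 0, 0.7, 0, 0, 6.1, 0, 0, 0, 0.7, 0, 0, 6.1, 0, 0, 0, 0.7, 0, 0, 6.1, 0, 0, 0, 0.7])

```text
time: 5.63
eef_pos: [0.6065, -0.1308, 0.0204]
tcp_rot: [-0.034, 0.999, 0.0, 0.001]
contact_force: [0.3, -0.4, -0.9]
opening: 0.504
finger_force: 40.9
```

arm_command(series=[0, 0, 0.4, 0, 0, 0, 0.7, 0, 0, 0.4, 0, 0, 0, 0.7, -0.1, 0, 0.4, 0, 0, 0, 0.7, -0.1, 0, 0.4, 0, 0, 0, 0.7, -0.2, 0, 0.4, 0, 0, 0, 0.7, -0.2, 0, 0.4, 0, 0, 0, 0.7])

```text
time: 6.13
eef_pos: [0.6096, -0.1318, 0.0171]
tcp_rot: [-0.034, 0.999, -0.0, 0.002]
contact_force: [-1.2, -0.5, 0.1]
opening: 0.501
finger_force: 41.0
```

arm_command(series=[-0.1, 0, 0, 0, 0, 0, 0.7, -0.1, 0, 0, 0, 0, 0, 0.7])

```text
time: 6.3
eef_pos: [0.6097, -0.1317, 0.0166]
tcp_rot: [-0.034, 0.999, 0.0, 0.0]
contact_force: [-3.9, -0.5, 2.2]
opening: 0.503
finger_force: 41.2
```

arm_command(series=[0.2, 0, 0, 0, 0, 0, 0.7, 0.2, 0, 0.2, 0, 0, 0, 0.7, 0.2, 0, 0.4, 0, 0, 0, 0.7, 0.2, 0, 0.4, 0, 0, 0, 0.7])

```text
time: 6.63
eef_pos: [0.6087, -0.1315, 0.0122]
tcp_rot: [-0.034, 0.999, 0.0, 0.002]
contact_force: [-0.1, -0.6, -0.5]
opening: 0.502
finger_force: 40.9
```

arm_command(series=[0, 0, 0, 0, 0, 0, 0.4, 0, 0, 0, 0, 0, 0, 0.35, 0, 0, 0, 0, 0, 0, 0.3, 0, 0, -2, 0, 0, 0, 0.3, 0, 0, -6, 0, 0, 0, 0.3, 0, 0, -10, 0, 0, 0, 0.3, 0, 0, -13, 0, 0, 0, 0.3, 0, 0, -13, 0, 0, 0, 0.3, 0, 0, -13, 0, 0, 0, 0.3])

```text
time: 7.38
eef_pos: [0.61, -0.1324, 0.1461]
tcp_rot: [-0.034, 0.999, -0.001, 0.005]
contact_force: [-0.4, -0.6, -0.0]
opening: 0.703
finger_force: 0.0
```

```bash
sed -i 's/BO=np.array.*/BO=np.array([.5267,-.136,0]);BY=3.8/' goal.py; python3 snap.py g;python3 -c "
from goal import *
p,r=cur();a,A=grasp('mid',.07);go(p,r,a,A,'hover');b,B=grasp('mid');go(a,A,b,B)"
```

```text
7.3833 [ 0.61   -0.1324  0.1461] [[-0.998, -0.068, 0.01], [-0.068, 0.998, -0.002], [-0.01, -0.003, -1.0]] 0.7026887359850579 [-0.38  0.25  1.78  0.    1.1  -2.02]
hover to [0.4736 0.1776 0.1014] shift [11.39 31.78  4.12] rot [  0.5 -27.7   2.3]
 to [0.5064 0.1784 0.0396] shift [0. 0. 7.] rot [0. 0. 0.]
```

View pics/g.png

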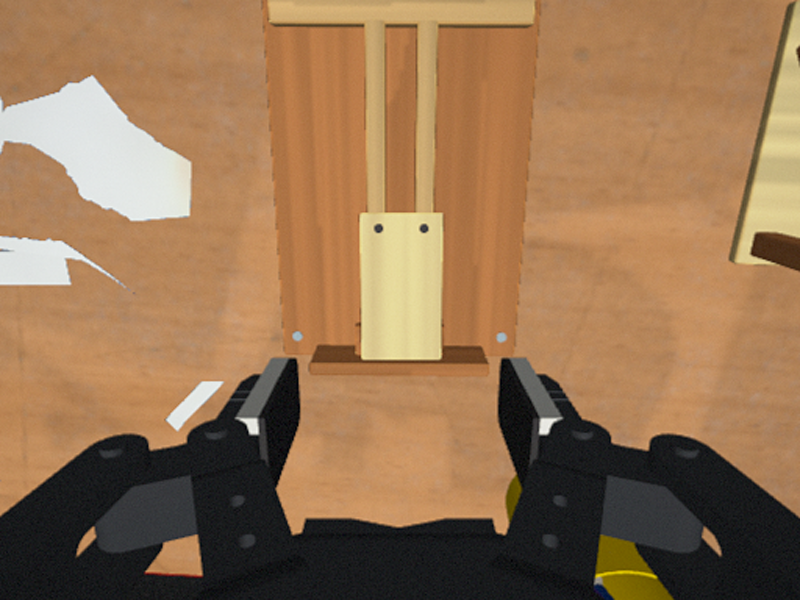

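The long shingle lies centred at (360-442, 212-359), with its tail near the stop.

```bash
python3 - <<'E'
from goal import *
s,d=pickle.load(open('g.pkl','rb'));s=dict(s);s['eef_pos'],r=cur();s['tcp_rot']=r.as_quat()
c=cam(d,s);B=R.from_euler('z',-BY,degrees=True)
for n,p,z in [('deck',(401,24),.016),('head',(360,212),.023),('head',(442,212),.023),('tail',(362,359),.033),('tail',(441,359),.033),('stoptop',(400,362),.034),('bcr',(284,353),.006),('bcr',(518,354),.006)]:
    print(n,(B.apply(onz(c,(np.array(p)+.5)*.64-.5,z)-BO)*1e3).round(1)[:2])
E
```

```text
deck [-43.5  -0.6]
head [ 46.6 -21.8]
head [46.6 21. ]
tail [125.3 -21.6]
tail [125.2  21.5]
stoptop [126.6  -0.9]
bcr [133.4 -70.6]
bcr [134.   70.3]
```

arm_command(series=[4, 0, -4, 0, 0, 0, 0.3, 8, 0, -6, 0, 0, 0, 0.3, 12, 2, -6, 0, 0, 0, 0.3, 14, 6, -5, 0, -5, 0.5, 0.3, 14, 10, -3, 0, -10, 1, 0.3, 14, 14, -2, 0, -15, 1.5, 0.3, 14, 18, 0, 0.3, -21, 2, 0.3, 14, 22, 0, 0.5, -27.7, 2.3, 0.3, 13, 26, 1, 0.5, -27.7, 2.3, 0.3, 13, 30, 2, 0.5, -27.7, 2.3, 0.3])

```text
time: 8.27
eef_pos: [0.4543, 0.1413, 0.1227]
tcp_rot: [-0.013, 0.971, 0.004, 0.239]
contact_force: [1.6, -0.3, 0.9]
opening: 0.705
finger_force: 0.0
```

```bash
python3 -c "
from goal import *
p,r=cur();print(p);a,A=grasp('mid',.03);go(p,r,a,A,'hover');b,B=grasp('mid');go(p,r,b,B)"
```

```text
[0.4543115  0.14133838 0.12274868]
hover to [0.4924 0.178  0.0661] shift [-0.82  3.56  6.83] rot [ 0.1 -0.3 -0. ]
 to [0.5064 0.1784 0.0396] shift [-0.84  3.56  9.83] rot [ 0.1 -0.3 -0. ]
```

arm_command(series=[0, 2, 1, 0, 0, 0, 0.3, -0.4, 3.5, 3, 0, 0, 0, 0.3, -0.8, 3.5, 5, 0, 0, 0, 0.3, -0.8, 3.5, 6.8, 0, 0, 0, 0.3, -0.8, 3.5, 6.8, 0, 0, 0, 0.3, -0.8, 3.5, 6.8, 0, 0, 0, 0.3])

```text
time: 8.77
eef_pos: [0.4943, 0.1756, 0.0673]
tcp_rot: [-0.013, 0.971, 0.003, 0.238]
contact_force: [-0.3, -0.1, 0.7]
opening: 0.698
finger_force: 0.0
```

```bash
python3 -c "
from goal import *
p,r=cur();print(p);b,B=grasp('mid');go(p,r,b,B)"
```

```text
[0.49432998 0.17563897 0.06730393]
 to [0.5064 0.1784 0.0396] shift [0.2  0.24 3.02] rot [ 0.  -0.5  0. ]
```

arm_command(series=[0.2, 0.2, 1, 0, 0, 0, 0.3, 0.2, 0.2, 2, 0, 0, 0, 0.3, 0.2, 0.2, 3, 0, 0, 0, 0.3, 0.2, 0.2, 3, 0, 0, 0, 0.35, 0.2, 0.2, 3, 0, 0, 0, 0.4, 0.2, 0.2, 3, 0, 0, 0, 0.5, 0.2, 0.2, 3, 0, 0, 0, 0.6, 0.2, 0.2, 3, 0, 0, 0, 0.7, 0.2, 0.2, 3, 0, 0, 0, 0.7], force=40)

```text
time: 9.52
eef_pos: [0.5085, 0.1783, 0.0437]
tcp_rot: [-0.013, 0.97, 0.004, 0.241]
contact_force: [-6.9, -2.5, 6.9]
opening: 0.501
finger_force: 40.7
```

```bash
python3 -c "
from goal import *
save('mid');print(pickle.load(open('mid.rel','rb'))[0])
hx=.0487+.021-.068*np.cos(np.radians(8.1));print(hx)
p,r=cur();a,A=place('mid',hx,8.1,.06);m=p+r.apply([.008,-.08,-.06]);go(m,r,a,A,'from lifted')"
```

```text
[ 0.03159977 -0.00020404 -0.005765  ]
0.002378391275274075
from lifted to [ 0.5611 -0.1339  0.0747] shift [ -6.18 -23.34   5.31] rot [-0.6 26.9 -2.2]
```

arm_command(series=[0.3, 0, -2, 0, 0, 0, 0.7, 0.8, 0, -5, 0, 0, 0, 0.7, 0.8, 0, -6, 0, 0, 0, 0.7, 0.8, 0, -6, 0, 0, 0, 0.7])

```text
time: 9.85
eef_pos: [0.4745, 0.178, 0.0952]
tcp_rot: [-0.013, 0.97, 0.004, 0.244]
contact_force: [0.4, 0.1, -0.8]
opening: 0.499
finger_force: 42.7
```

arm_command(series=[0.5, -4, -1, 0, 0, 0, 0.7, 1, -8, -1, 0, 0, 0, 0.7, 1, -12, -1, 0, 0, 0, 0.7, 1, -16, -1, 0, 0, 0, 0.7, 0, -20, 0, 0, 7, -0.5, 0.7, -2, -23, 2, -0.3, 14, -1.2, 0.7, -4, -26, 4, -0.4, 21, -1.7, 0.7, -5, -29, 5, -0.6, 26.9, -2.2, 0.7, -6.2, -31.3, 5.3, -0.6, 26.9, -2.2, 0.7, -6.2, -31.3, 5.3, -0.6, 26.9, -2.2, 0.7])

```text
time: 10.68
eef_pos: [0.5659, -0.1393, 0.0734]
tcp_rot: [-0.031, 0.999, -0.0, 0.01]
contact_force: [-0.4, 0.5, 0.3]
opening: 0.495
finger_force: 42.7
```

arm_command(series=[0, 0, 0, 0, 0, 0, 0.7, 0, 0, 0, 0, 0, 0, 0.7])

```text
time: 10.85
eef_pos: [0.5607, -0.1329, 0.0727]
tcp_rot: [-0.033, 0.999, 0.002, 0.008]
contact_force: [-0.5, 0.3, -0.7]
opening: 0.501
finger_force: 42.7
```

```bash
python3 snap.py i; python3 -c "
from goal import *
p,r=cur();print(p);b,B=place('mid',.0024,8.1);go(p,r,b,B)"
```

```text
10.85 [ 0.5607 -0.1329  0.0727] [[-0.998, -0.066, 0.015], [-0.065, 0.998, 0.004], [-0.015, 0.003, -1.0]] 0.5009295537760021 [-0.41  0.25  1.94  0.01  0.94 -2.06]
[ 0.56042708 -0.13235193  0.07300582]
 to [ 0.5611 -0.1339  0.0147] shift [ 0.03 -0.18  5.83] rot [ 0.1 -0.1  0. ]
```

View pics/i.png

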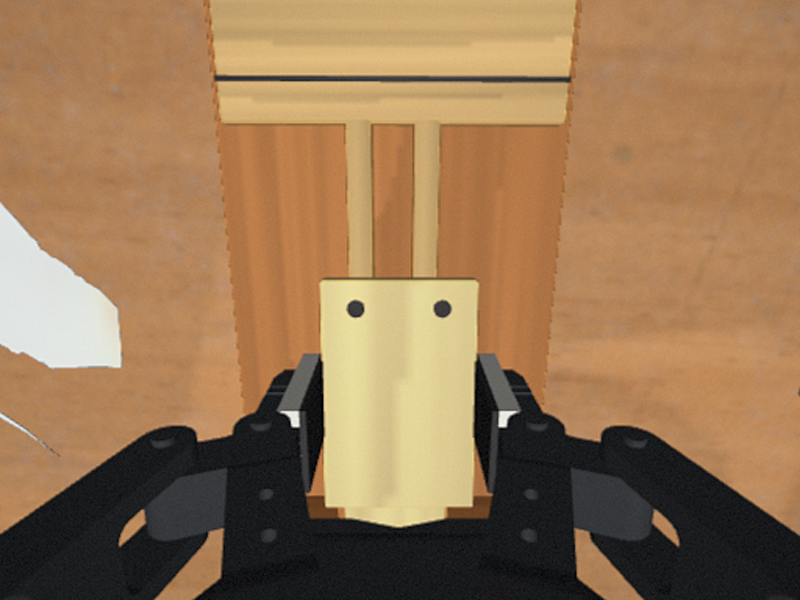

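```bash
python3 - <<'E'
from goal import *
s,d=pickle.load(open('i.pkl','rb'))
c=cam(d,s);B=R.from_euler('z',-BY,degrees=True)
print('tcp',B.apply(s['eef_pos']-BO)*1e3)
for n,p,z in [('line',(393,78),.016),('deck',(393,124),.016),('head',(321,279),.081),('head',(478,279),.081),('tail',(326,507),.090),('tail',(473,507),.090),('raft',(393,200),.016)]:
    print(n,(B.apply(onz(c,(np.array(p)+.5)*.64-.5,z)-BO)*1e3).round(1)[:2])
E
```

```text
tcp [34.1644965   0.79090768 72.71823374]
line [-57.9  -1.4]
deck [-41.9  -1.5]
head [  0.4 -21.1]
head [ 0.5 22.3]
tail [ 68.5 -21.4]
tail [68.7 22.4]
raft [-13.6  -1.6]
```

arm_command(series=[0, -0.2, 2, 0, 0, 0, 0.7, 0, -0.2, 4, 0, 0, 0, 0.7, 0, -0.2, 4.8, 0, 0, 0, 0.7, 0, -0.2, 4.8, 0, 0, 0, 0.7, 0, -0.2, 4.8, 0, 0, 0, 0.7])

```text
time: 11.32
eef_pos: [0.5619, -0.1342, 0.026]
tcp_rot: [-0.034, 0.999, 0.001, 0.008]
contact_force: [-0.2, -0.4, -0.7]
opening: 0.502
finger_force: 42.7
```

arm_command(series=[0, -0.1, 0.6, 0, 0, 0, 0.7, 0, -0.1, 0.9, 0, 0, 0, 0.7, 0, -0.1, 1.1, 0, 0, 0, 0.7, 0, -0.1, 1.1, 0, 0, 0, 0.7])

```text
time: 11.65
eef_pos: [0.5629, -0.1362, 0.0151]
tcp_rot: [-0.033, 0.999, 0.001, 0.009]
contact_force: [0.4, 0.4, 0.3]
opening: 0.501
finger_force: 42.7
```

arm_command(series=[0, 0, 0, 0, 0, 0, 0.4, 0, 0, 0, 0, 0, 0, 0.35, 0, 0, 0, 0, 0, 0, 0.3, 0, 0, -2, 0, 0, 0, 0.3, 0, 0, -6, 0, 0, 0, 0.3, 0, 0, -10, 0, 0, 0, 0.3, 0, 0, -13, 0, 0, 0, 0.3, 0, 0, -14, 0, 0, 0, 0.3, 0, 0, -14, 0, 0, 0, 0.3])

```text
time: 12.4
eef_pos: [0.5627, -0.1375, 0.1595]
tcp_rot: [-0.033, 0.999, -0.001, 0.012]
contact_force: [0.2, -0.7, -0.1]
opening: 0.7
finger_force: 0.0
```

```bash
python3 snap.py j;python3 -c "
from goal import *
p,r=cur();a,A=grasp('short',.08);go(p,r,a,A,'hover');b,B=grasp('short');go(a,A,b,B)"
```

```text
12.4 [ 0.5627 -0.1375  0.1595] [[-0.998, -0.066, 0.025], [-0.066, 0.998, -0.001], [-0.025, -0.002, -1.0]] 0.6999666018568548 [-0.42  0.13  1.89  0.01  1.09 -2.06]
hover to [0.4628 0.2613 0.1076] shift [ 7.28 40.38  4.75] rot [  0.6 -26.8   2.2]
 to [0.5003 0.2623 0.0369] shift [-0.  0.  8.] rot [0. 0. 0.]
```

View pics/j.png

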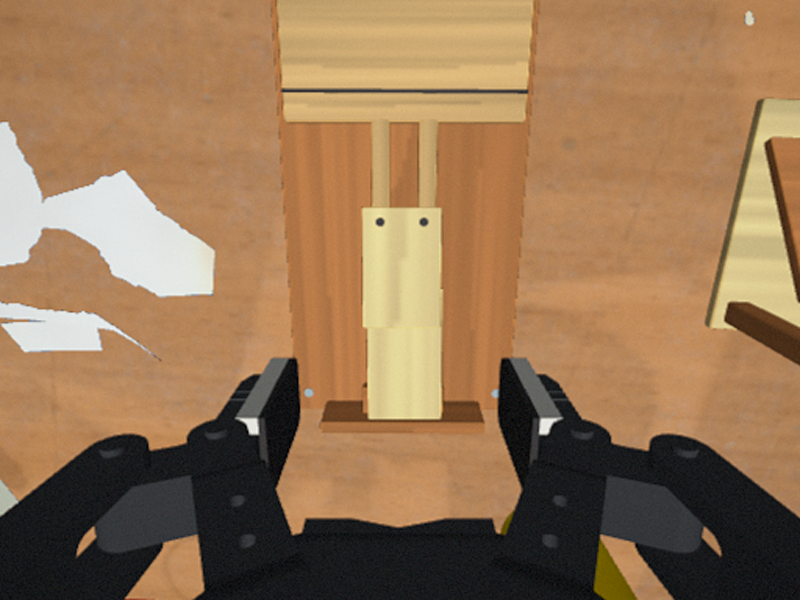

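The mid shingle lies at (362-441, 208-326), overlapping the long one and nearly centred. The scored line is at row 91.

```bash
python3 - <<'E'
from goal import *
s,d=pickle.load(open('j.pkl','rb'))
c=cam(d,s);B=R.from_euler('z',-BY,degrees=True)
for n,p,z in [('line',(405,91),.016),('deck',(405,122),.016),('rafters',(404.5,160),.016),('head',(362,208),.023),('head',(441,208),.023),('tail',(364,327),.033),('tail',(441,326),.033),('ltail',(368,419),.033),('ltail',(441,419),.033)]:
    print(n,(B.apply(onz(c,(np.array(p)+.5)*.64-.5,z)-BO)*1e3).round(1)[:2])
E
```

```text
line [-57.6  -1.1]
deck [-42.1  -1.1]
rafters [-22.2  -1.3]
head [  3.  -24.7]
head [ 3.1 18.8]
tail [ 69.4 -24.3]
tail [68.8 19.6]
ltail [129.1 -23.2]
ltail [129.1  21.1]
```

arm_command(series=[4, 2, 0, 0, 0, 0, 0.3, 7, 5, 0, 0, 0, 0, 0.3, 9, 8, -1, 0, -4, 0, 0.3, 10, 12, -1, 0, -10, 0.5, 0.3, 10, 16, -1, 0, -15, 1, 0.3, 10, 20, 0, 0.3, -21, 2, 0.3, 9, 24, 1, 0.5, -26.8, 2.2, 0.3, 9, 28, 2, 0.5, -26.8, 2.2, 0.3, 8, 32, 3, 0.5, -26.8, 2.2, 0.3, 8, 36, 3.5, 0.5, -26.8, 2.2, 0.3])

```text
time: 13.28
eef_pos: [0.455, 0.2171, 0.1156]
tcp_rot: [-0.013, 0.971, 0.004, 0.238]
contact_force: [1.1, -0.6, 0.7]
opening: 0.703
finger_force: 0.0
```

```bash
python3 -c "
from goal import *
p,r=cur();print(p);a,A=grasp('short',.03);go(p,r,a,A,'hover');b,B=grasp('short');go(p,r,b,B)"
```

```text
[0.45499276 0.21708823 0.11556734]
hover to [0.4862 0.2619 0.0634] shift [-0.46  4.39  6.13] rot [ 0.1 -0.5  0. ]
 to [0.5003 0.2623 0.0369] shift [-0.49  4.38  9.13] rot [ 0.1 -0.5  0. ]
```

arm_command(series=[0, 2, 1, 0, 0, 0, 0.3, -0.2, 4, 3, 0, 0, 0, 0.3, -0.5, 4.4, 5, 0, 0, 0, 0.3, -0.5, 4.4, 6.1, 0, 0, 0, 0.3, -0.5, 4.4, 6.1, 0, 0, 0, 0.3, -0.5, 4.4, 6.1, 0, 0, 0, 0.3])

```text
time: 13.78
eef_pos: [0.4869, 0.26, 0.0646]
tcp_rot: [-0.013, 0.971, 0.003, 0.237]
contact_force: [0.1, -1.2, 0.0]
opening: 0.702
finger_force: 0.0
```

```bash
python3 -c "
from goal import *
p,r=cur();print(p);b,B=grasp('short');go(p,r,b,B)"
```

```text
[0.48691104 0.25997095 0.06458271]
 to [0.5003 0.2623 0.0369] shift [0.08 0.2  3.07] rot [ 0.1 -0.6  0. ]
```

arm_command(series=[0.1, 0.2, 1, 0, 0, 0, 0.3, 0.1, 0.2, 2, 0, 0, 0, 0.3, 0.1, 0.2, 2.7, 0, 0, 0, 0.3, 0.1, 0.2, 2.7, 0, 0, 0, 0.35, 0.1, 0.2, 2.7, 0, 0, 0, 0.4, 0.1, 0.2, 2.7, 0, 0, 0, 0.5, 0.1, 0.2, 2.7, 0, 0, 0, 0.6, 0.1, 0.2, 2.7, 0, 0, 0, 0.7, 0.1, 0.2, 2.7, 0, 0, 0, 0.7], force=40)

```text
time: 14.53
eef_pos: [0.5006, 0.263, 0.0441]
tcp_rot: [-0.013, 0.971, 0.004, 0.24]
contact_force: [-5.7, -2.4, 6.4]
opening: 0.499
finger_force: 40.9
```

```bash
python3 -c "
from goal import *
save('short');print(pickle.load(open('short.rel','rb'))[0])
p,r=cur();a,A=place('short',-.0300,10,.06,hy=-.0012);m=p+r.apply([.016,-.16,-.07]);go(m,r,a,A,'from lifted')"
```

```text
[ 0.02694424  0.00073463 -0.00220637]
from lifted to [ 0.5237 -0.1367  0.0785] shift [ -4.34 -24.01   4.46] rot [-0.6 25.  -2.2]
```

arm_command(series=[0.3, 0, -2, 0, 0, 0, 0.7, 0.8, 0, -5, 0, 0, 0, 0.7, 0.8, 0, -6, 0, 0, 0, 0.7, 1.2, -4, -7, 0, 0, 0, 0.7, 1.6, -8, -7, 0, 0, 0, 0.7, 1.6, -12, -7, 0, 0, 0, 0.7, 1.6, -16, -7, 0, 0, 0, 0.7, 1.6, -16, -7, 0, 0, 0, 0.7])

```text
time: 15.2
eef_pos: [0.4587, 0.0984, 0.0982]
tcp_rot: [-0.011, 0.97, 0.004, 0.241]
contact_force: [-0.7, -1.0, -0.3]
opening: 0.5
finger_force: 43.3
```

arm_command(series=[0, -4, 0, 0, 5, -0.3, 0.7, -1, -8, 1, 0, 10, -0.8, 0.7, -2, -12, 2, -0.2, 15, -1.2, 0.7, -3, -16, 3, -0.4, 20, -1.7, 0.7, -4, -20, 4, -0.6, 25, -2.2, 0.7, -4.3, -24, 4.4, -0.6, 25, -2.2, 0.7, -4.3, -24, 4.4, -0.6, 25, -2.2, 0.7, -4.3, -24, 4.4, -0.6, 25, -2.2, 0.7, -4.3, -24, 4.4, -0.6, 25, -2.2, 0.7])

```text
time: 15.95
eef_pos: [0.523, -0.1363, 0.0776]
tcp_rot: [-0.033, 0.999, 0.003, 0.024]
contact_force: [-0.0, -0.1, -0.2]
opening: 0.5
finger_force: 43.3
```

```bash
python3 snap.py k; python3 - <<'E'
from goal import *
p,r=cur();print(p);b,B=place('short',-.030,10,hy=-.0012);go(p,r,b,B)
s,d=pickle.load(open('k.pkl','rb'));c=cam(d,s);Bi=R.from_euler('z',-BY,degrees=True)
im=d['color'];hsv=cv2.cvtColor(im,cv2.COLOR_BGR2HSV)
print([ (y,im[y,255].tolist()) for y in range(165,200,2)])
g=cv2.cvtColor(im,cv2.COLOR_BGR2GRAY).astype(int)
for y in (165,172,178,185,192): print(y,np.argsort(-abs(np.diff(g[y,190:320])))[:6]+190)
for x in (225,255,285): print(x,np.argsort(-abs(np.diff(g[20:330,x])))[:8]+20)
E
```

```text
15.95 [ 0.523  -0.1363  0.0776] [[-0.997, -0.066, 0.048], [-0.065, 0.998, 0.007], [-0.048, 0.003, -0.999]] 0.4997114664358035 [-0.46  0.15  2.04  0.03  0.91 -2.11]
[ 0.52273624 -0.13543743  0.07766187]
 to [ 0.5237 -0.1367  0.0185] shift [ 0.2  -0.15  5.91] rot [ 0.1 -0.   0.1]
[(165, [71, 118, 174]), (167, [68, 111, 167]), (169, [66, 110, 166]), (171, [71, 114, 169]), (173, [63, 106, 164]), (175, [65, 108, 164]), (177, [65, 110, 165]), (179, [68, 109, 166]), (181, [64, 110, 165]), (183, [63, 108, 165]), (185, [64, 105, 156]), (187, [51, 81, 95]), (189, [133, 199, 221]), (191, [141, 199, 216]), (193, [138, 197, 215]), (195, [140, 198, 216]), (197, [141, 199, 217]), (199, [142, 199, 218])]
165 [239 279 224 265 264 223]
172 [239 264 279 224 265 263]
178 [264 239 263 279 265 241]
185 [264 239 263 265 241 279]
192 [205 303 304 204 206 305]
225 [187 115 112 200 209 210 201 111]
255 [115 187 112 111 138 113 188 185]
285 [209 115 187 200 304 201 112 305]
```

```bash
python3 - <<'E'
from goal import *
s,d=pickle.load(open('k.pkl','rb'));c=cam(d,s);B=R.from_euler('z',-BY,degrees=True)
for n,p,z in [('line',(252,113.5),.016),('raft',(251.7,165),.016),('raft',(251.7,178),.016),('headtop',(204.5,188.3),.082),('headtop',(304,188.3),.082),('headbot',(254,187),.0752),('tail',(285,305),.0925)]:
    print(n,(B.apply(onz(c,p,z)-BO)*1e3).round(1)[:2])
E
```

```text
line [-57.8  -2. ]
raft [-25.1  -2.3]
raft [-16.3  -2.3]
headtop [-32.2 -23. ]
headtop [-32.   21.4]
headbot [-30.4  -0.9]
tail [22.2 13.5]
```

arm_command(series=[0.1, -0.2, 2, 0, 0, 0, 0.7, 0.1, -0.2, 4, 0, 0, 0, 0.7, 0.1, -0.2, 4.8, 0, 0, 0, 0.7, 0.1, -0.2, 4.8, 0, 0, 0, 0.7, 0.1, -0.2, 4.8, 0, 0, 0, 0.7])

```text
time: 16.42
eef_pos: [0.5245, -0.1369, 0.0301]
tcp_rot: [-0.034, 0.999, 0.002, 0.024]
contact_force: [0.3, -0.7, -0.4]
opening: 0.5
finger_force: 43.3
```

```bash
python3 - <<'E'
from goal import *
p,r=cur();print(p);b,B=place('short',-.030,10,hy=-.0012);go(p,r,b,B)
E
```

```text
[ 0.52446901 -0.13694629  0.03007818]
 to [ 0.5237 -0.1367  0.0185] shift [0.13 0.03 1.15] rot [ 0.1 -0.   0.1]
```

arm_command(series=[0, -0.1, 0.6, 0, 0, 0, 0.7, 0, -0.1, 1.0, 0, 0, 0, 0.7, 0, -0.1, 1.15, 0, 0, 0, 0.7, 0, -0.1, 1.15, 0, 0, 0, 0.7])

```text
time: 16.75
eef_pos: [0.5266, -0.1394, 0.0203]
tcp_rot: [-0.033, 0.999, 0.002, 0.025]
contact_force: [-1.7, 2.0, 6.7]
opening: 0.497
finger_force: 46.6
```

arm_command(series=[0, 0, 0, 0, 0, 0, 0.4, 0, 0, 0, 0, 0, 0, 0.35, 0, 0, 0, 0, 0, 0, 0.3, 0, 0, -2, 0, 0, 0, 0.3, 0, 0, -6, 0, 0, 0, 0.3, 0, 0, -10, 0, 0, 0, 0.3, 0, 0, -14, 0, 0, 0, 0.3, 2, 0, -17, 0, 0, 0, 0.3, 3, 0, -17, 0, 0, 0, 0.3, 3, 0, -17, 0, 0, 0, 0.3])

```text
time: 17.58
eef_pos: [0.487, -0.1426, 0.1889]
tcp_rot: [-0.033, 0.999, 0.001, 0.026]
contact_force: [-0.2, 0.2, -0.5]
opening: 0.698
finger_force: 0.0
```

```bash
python3 snap.py l
```

```text
17.5833 [ 0.487  -0.1426  0.1889] [[-0.996, -0.066, 0.052], [-0.066, 0.998, 0.004], [-0.052, 0.0, -0.999]] 0.697961440809503 [-0.5  -0.08  2.05  0.03  1.12 -2.15]
```

View pics/l.png

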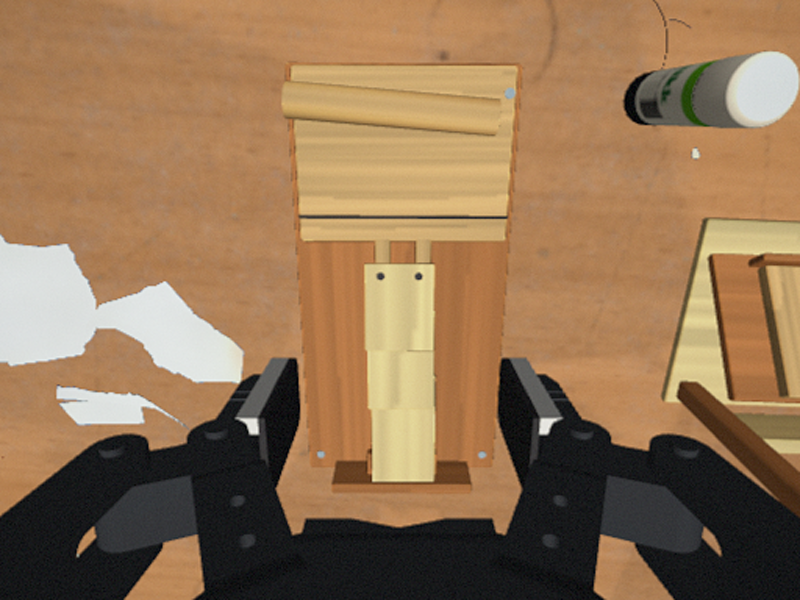

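All three shingles overlap in a straight row. The pole axis runs from (285,99) to (498,117), and the scored line is at row 217 from (300) to (507).

```bash
python3 - <<'E'
from goal import *
s,d=pickle.load(open('l.pkl','rb'));c=cam(d,s);B=R.from_euler('z',-BY,degrees=True)
f=lambda p,z:B.apply(onz(c,(np.array(p)+.5)*.64-.5,z)-BO)*1e3
for n,p,z in [('lineL',(300,216),.016),('lineR',(507,217),.016),('deck',(404,240),.016),('deckback',(290,65),.016),('deckback',(520,67),.016),('raft',(404,250),.016),
 ('short head',(365,264),.023),('short head',(435,264),.023),('short tail',(367,350),.033),('short tail',(434,350),.033),('mid tail',(370,409),.033),('mid tail',(434,409),.033),('ltail',(373,482),.033)]: print(n,f(p,z).round(1)[:2])
L=f((285,99),.026);Rr=f((498,116),.026);m=(L+Rr)/2
print('pole board',L[:2],Rr[:2],m[:2],'yaw',np.degrees(np.arctan2(-(Rr-L)[0],(Rr-L)[1])))
E
cat kin.py | head -0; python3 - <<'E'
import sys;sys.path.insert(0,'.')
import os;os.chdir('.')
from kin import *
k,S,e=fit();off=R.from_euler('z',90,degrees=True)
lo=[-2.77,-.9,.21,-1.53,.24,-2.84];hi=[2.77,2.22,2.48,4.67,2.81,2.84]
# tool y along board x (closing along x): yaw BY-90 or +90 relative
for dy in(-90,90):
  for bx in(-.12,-.058):
   for ln in(0,-8):
    t=brd(bx,0,.03);Rt=R.from_euler('z',BY,degrees=True)*R.from_euler('y',-ln,degrees=True)*R.from_euler('z',dy,degrees=True)*pose(0,0)
    F=lambda q:(lambda p,r:np.r_[(p-t)*1e3,((r*off).inv()*Rt).as_rotvec(degrees=True)])(*fk(q,k))
    q0=np.clip(S[1]['qpos']+[-.3,0,0,0,0,-np.radians(dy)],np.add(lo,.01),np.subtract(hi,.01));o=least_squares(F,q0,bounds=(lo,hi));print(dy,bx,ln,np.abs(o.fun).max().round(2),o.x.round(2))
E
```

```text
lineL [-58.  -65.7]
lineR [-57.3  63.6]
deck [-42.6  -0.7]
deckback [-144.6  -65.9]
deckback [-143.4   65.2]
raft [-36.1  -0.7]
short head [-28.9 -25.4]
short head [-28.8  18.8]
short tail [ 26.  -24.7]
short tail [26.1 18.6]
mid tail [ 69.9 -23.6]
mid tail [69.9 19.6]
ltail [129.6 -22.6]
pole board [-126.14294303  -67.9728467 ] [-116.98407229   52.38429746] [-121.56350766   -7.79427462] yaw -4.351675237111491
-90 -0.12 0 0.0 [-0.58  0.03  2.29  0.    0.82 -0.64]
-90 -0.12 -8 0.0 [-0.53  0.11  2.21 -0.1   0.94 -0.53]
-90 -0.058 0 0.0 [-0.5   0.15  2.15  0.    0.84 -0.56]
-90 -0.058 -8 0.0 [-0.46  0.22  2.07 -0.09  0.97 -0.47]
90 -0.12 0 24.58 [-0.35  0.01  2.37 -0.66  0.66 -2.84]
90 -0.12 -8 23.88 [-0.33  0.09  2.29 -0.62  0.81 -2.84]
90 -0.058 0 23.11 [-0.31  0.13  2.24 -0.61  0.67 -2.84]
90 -0.058 -8 22.56 [-0.29  0.2   2.16 -0.57  0.83 -2.84]
```

```bash
cat >> goal.py <<'E'
def pol(bx,by,z,dy=0):return brd(bx,by,z),R.from_euler('z',BY+dy-90,degrees=True)*pose(0,0)
E
python3 -c "
from goal import *
p,r=cur();a,A=pol(-.1215,-.008,.09);go(p,r,a,A,'hover');go(a,A,*pol(-.1215,-.008,.026))"
```

```text
hover to [ 0.406 -0.152  0.09 ] shift [ 8.59 -0.49  9.28] rot [ 2.3  2.1 89.9]
 to [ 0.406 -0.152  0.026] shift [0.  0.  6.4] rot [0. 0. 0.]
```

arm_command(series=[4, 0, 0, 0.1, 0.1, 7, 0.45, 8, -0.5, 0, 0.3, 0.3, 14, 0.45, 8.6, -0.5, 0, 0.5, 0.5, 21, 0.45, 8.6, -0.5, 0, 0.7, 0.7, 28, 0.45, 8.6, -0.5, 0, 0.9, 0.8, 35, 0.45, 8.6, -0.5, 0, 1.1, 1, 42, 0.45, 8.6, -0.5, 0, 1.3, 1.2, 49, 0.45, 8.6, -0.5, 0, 1.5, 1.4, 56, 0.45, 8.6, -0.5, 0, 1.7, 1.5, 63, 0.45, 8.6, -0.5, 0, 1.9, 1.7, 70, 0.45])

```text
time: 18.47
eef_pos: [0.4013, -0.1521, 0.1802]
tcp_rot: [0.549, 0.836, -0.0, 0.003]
contact_force: [-0.7, 0.4, 0.2]
opening: 0.547
finger_force: 0.0
```

```bash
python3 -c "
from goal import *
p,r=cur();print(p);a,A=pol(-.1215,-.008,.07);go(p,r,a,A,'hover')"
```

```text
[ 0.40127342 -0.15208589  0.18020669]
hover to [ 0.406 -0.152  0.07 ] shift [-0.13  0.4  11.02] rot [ 0.2  0.3 19.6]
```

arm_command(series=[-0.1, 0.4, 3, 0, 0.1, 7, 0.45, -0.1, 0.4, 6, 0.1, 0.2, 14, 0.45, -0.1, 0.4, 9, 0.2, 0.3, 19.6, 0.45, -0.1, 0.4, 11, 0.2, 0.3, 19.6, 0.45, -0.1, 0.4, 11, 0.2, 0.3, 19.6, 0.45, -0.1, 0.4, 11, 0.2, 0.3, 19.6, 0.45])

```text
time: 18.97
eef_pos: [0.4054, -0.1516, 0.0703]
tcp_rot: [0.681, 0.733, 0.0, -0.001]
contact_force: [0.7, -0.3, 0.7]
opening: 0.554
finger_force: 0.0
```

```bash
python3 snap.py m; python3 - <<'E'
from goal import *
p,r=cur();print(p);a,A=pol(-.1215,-.008,.026);go(p,r,a,A)
s,d=pickle.load(open('m.pkl','rb'));c=cam(d,s)
# where pole/line fall in this picture
for n,X in [('poleL',brd(-.126,-.068,.026)),('poleR',brd(-.117,.052,.026)),('line0',brd(-.058,0,.016)),('tip-',p+r.apply([0,-.0235,0])),('tip+',p+r.apply([0,.0235,0]))]: print(n,proj(c,X).round(0))
g=cv2.cvtColor(d['color'],cv2.COLOR_BGR2GRAY).astype(int)
for y in (60,100,140): print(y,sorted(np.argsort(-abs(np.diff(g[y])))[:10].tolist()))
E
```

```text
18.9667 [ 0.4054 -0.1516  0.0703] [[-0.073, 0.997, -0.001], [0.997, 0.073, 0.002], [0.002, -0.001, -1.0]] 0.5535661223327775 [-0.59 -0.05  2.27  0.    0.92 -0.67]
[ 0.40672071 -0.15247673  0.07209907]
 to [ 0.406 -0.152  0.026] shift [ 0.05 -0.08  4.61] rot [0.1 0.  0.4]
poleL [248. 294.]
poleR [264. 110.]
line0 [355. 193.]
tip- [208. 244.]
tip+ [306. 244.]
60 [17, 18, 19, 20, 77, 78, 80, 81, 156, 158]
100 [23, 24, 218, 362, 363, 364, 366, 367, 390, 391]
140 [27, 28, 218, 245, 280, 358, 359, 360, 362, 363]
```

arm_command(series=[0, 0, 2, 0, 0, 0.4, 0.45, 0, 0, 4, 0, 0, 0.4, 0.45, 0, 0, 4.6, 0, 0, 0.4, 0.45, 0, 0, 4.6, 0, 0, 0.4, 0.5, 0, 0, 4.6, 0, 0, 0.4, 0.6, 0, 0, 4.6, 0, 0, 0.4, 0.66, 0, 0, 4.6, 0, 0, 0.4, 0.7, 0, 0, 4.6, 0, 0, 0.4, 0.73, 0, 0, 4.6, 0, 0, 0.4, 0.75, 0, 0, 4.6, 0, 0, 0.4, 0.76], force=20)

```text
time: 19.85
eef_pos: [0.4076, -0.1532, 0.0274]
tcp_rot: [0.683, 0.73, 0.001, 0.003]
contact_force: [-1.2, 0.4, 1.3]
opening: 0.241
finger_force: 1.1
```

arm_command(series=[0, 0, 0, 0, 0, 0, 0.78, 0, 0, 0, 0, 0, 0, 0.78])

```text
time: 20.02
eef_pos: [0.4077, -0.1532, 0.0275]
tcp_rot: [0.683, 0.73, 0.001, 0.003]
contact_force: [-1.2, 0.8, 6.3]
opening: 0.224
finger_force: 12.0
```

```bash
python3 -c "
from goal import *
p,r=cur();print(p,(R.from_euler('z',-BY,degrees=True).apply(p-BO)*1e3).round(1));a,A=pol(-.0575,-.0085,.0275);go(p,r,a,A)"
```

```text
[ 0.40765809 -0.15321655  0.02750524] [-119.9   -9.3   27.5]
 to [ 0.4699 -0.1483  0.0275] shift [0.08 6.24 0.03] rot [ 0.3  0.2 -0. ]
```

arm_command(series=[0, 0, 0, 0, 0, 0, 0.73, 0, 0, 0, 0, 0, 0, 0.73, 0, 0.2, 0, 0, 0, 0, 0.73, 0, 0.5, 0, 0, 0, 0, 0.73, 0, 0.8, 0, 0, 0, 0, 0.73, 0, 1.1, 0, 0, 0, 0, 0.73, 0, 1.4, 0, 0, 0, 0, 0.73, 0, 1.7, 0, 0, 0, 0, 0.73, 0, 2, 0, 0, 0, 0, 0.73, 0, 2.3, 0, 0, 0, 0, 0.73])

```text
time: 20.85
eef_pos: [0.4305, -0.1513, 0.0269]
tcp_rot: [0.683, 0.73, 0.001, 0.002]
contact_force: [-0.4, 0.1, 0.1]
opening: 0.27
finger_force: 0.2
```

arm_command(series=[0, 0.3, 0, 0, 0, 0, 0.73, 0, 0.6, 0, 0, 0, 0, 0.73, 0, 0.9, 0, 0, 0, 0, 0.73, 0, 1.2, 0, 0, 0, 0, 0.73, 0, 1.5, 0, 0, 0, 0, 0.73, 0, 1.8, 0, 0, 0, 0, 0.73, 0, 2.1, 0, 0, 0, 0, 0.73, 0, 2.4, 0, 0, 0, 0, 0.73, 0, 2.7, 0, 0, 0, 0, 0.73, 0, 2.9, 0, 0, 0, 0, 0.73])

```text
time: 21.68
eef_pos: [0.4595, -0.1495, 0.0271]
tcp_rot: [0.683, 0.73, 0.001, 0.002]
contact_force: [0.2, -0.7, 0.4]
opening: 0.265
finger_force: 0.0
```

```bash
cat > lk.py <<'E'
from goal import *
from plant import telemetry,vision
s=telemetry.get_state();d=vision.read_camera('wrist');pickle.dump((s,d),open('n.pkl','wb'))
c=cam(d,s);B=R.from_euler('z',-BY,degrees=True);p=s['eef_pos'];r=R.from_quat(s['tcp_rot'])
print(p,'board',(B.apply(p-BO)*1e3).round(1),s['contact_force'].round(1),s['opening'])
go(p,r,*pol(-.0575,-.0085,.0275))
cv2.imwrite('pics/n.png',cv2.resize(d['color'],(800,600)))
g=cv2.cvtColor(d['color'],cv2.COLOR_BGR2GRAY).astype(int)
for y in range(90,175,12):
    dd=np.diff(g[y,100:450]);i=sorted((np.argsort(-abs(dd))[:12]+100).tolist())
    print(y,[(x,int(dd[x-100])) for x in i])
for X in (brd(-.058,.03,.026),brd(-.058,.05,.026),brd(-.058,.03,.016),brd(-.058,.05,.016),brd(-.042,.05,.016),brd(-.058,.0515,.026)):print(proj(c,X).round(1))
E
python3 lk.py
```

```text
[ 0.4595415  -0.1494795   0.02705281] board [-67.9  -9.   27.1] [ 0.2 -0.7  0.4] 0.2649545444922937
 to [ 0.4699 -0.1483  0.0275] shift [ 0.05  1.04 -0.04] rot [ 0.2  0.1 -0. ]
90 [(123, -17), (124, -15), (125, 25), (126, 12), (184, 8), (274, -51), (275, -64), (278, 17), (279, 67), (280, 25), (310, -33), (311, -17)]
102 [(156, -8), (249, 7), (274, -56), (275, -69), (276, 7), (278, 38), (279, 56), (280, 17), (309, -8), (310, -33), (311, -13), (312, 16)]
114 [(123, 8), (250, 8), (273, -14), (274, -60), (275, -50), (278, 68), (279, 38), (280, 10), (309, -45), (310, -13), (311, 14), (384, -6)]
126 [(166, -9), (238, -28), (239, -41), (241, 23), (242, 10), (275, -10), (282, -17), (283, -28), (284, 17), (285, 27), (308, -18), (309, -20)]
138 [(237, -15), (238, -47), (239, -12), (240, 31), (241, 10), (281, -15), (282, -31), (283, 22), (284, 26), (308, -45), (309, -16), (310, 18)]
150 [(237, -51), (238, -30), (239, 33), (240, 12), (241, 10), (280, -22), (281, -27), (282, 38), (283, 21), (284, -9), (307, -33), (308, -20)]
162 [(236, -41), (237, -36), (238, 27), (239, 17), (279, -28), (280, -23), (281, 43), (282, 20), (286, -8), (307, -44), (308, -13), (309, 12)]
174 [(235, -30), (236, -41), (237, 13), (238, 22), (277, -11), (278, -28), (280, 42), (281, 14), (288, 10), (306, -35), (307, -22), (308, 12)]
[276.1 160.9]
[276.9 116.3]
[274.7 156.7]
[275.4 114.7]
[309.5 114.7]
[277.  112.8]
```

arm_command(series=[0, 0, 0.3, 0, 0, 0, 0.73, 0, 0, 0.3, 0, 0, 0, 0.78, 0, 0, 0.3, 0, 0, 0, 0.82, 0, 0, 0.3, 0, 0, 0, 0.85, 0, 0, 0.3, 0, 0, 0, 0.85, 0, 0, 0.3, 0, 0, 0, 0.85], force=30)

```text
time: 22.23
eef_pos: [0.459, -0.1495, 0.024]
tcp_rot: [0.683, 0.73, 0.001, 0.002]
contact_force: [0.6, 0.5, -1.1]
opening: 0.217
finger_force: 28.5
```

```bash
python3 lk.py
```

```text
[ 0.45903457 -0.14948949  0.02398216] board [-68.4  -9.   24. ] [ 0.6  0.5 -1.1] 0.217141782538733
 to [ 0.4699 -0.1483  0.0275] shift [ 0.05  1.09 -0.35] rot [ 0.2  0.1 -0. ]
90 [(121, -11), (123, 16), (124, 11), (276, -61), (277, -73), (278, 14), (280, 36), (281, 54), (282, 17), (312, -13), (313, -19), (314, -8)]
102 [(183, 8), (248, 9), (275, -21), (276, -59), (277, -41), (280, 60), (281, 39), (282, 9), (312, -42), (313, -14), (314, 14), (346, -7)]
114 [(132, 8), (163, -6), (179, -7), (275, -45), (276, -69), (277, -9), (279, 13), (280, 77), (281, 22), (311, -27), (312, -14), (398, 6)]
126 [(236, -13), (237, -45), (238, -16), (239, 26), (240, 16), (241, 10), (281, -11), (282, -22), (284, 28), (285, 11), (311, -38), (312, -11)]
138 [(236, -35), (237, -36), (239, 25), (240, 14), (281, -20), (282, -12), (283, 30), (284, 14), (310, -43), (311, -17), (312, 11), (386, -8)]
150 [(236, -49), (237, -31), (238, 24), (239, 21), (279, -8), (280, -12), (281, -29), (282, 35), (283, 22), (291, 9), (309, -18), (310, -24)]
162 [(235, -26), (236, -42), (238, 23), (239, 19), (279, -12), (280, -26), (281, 34), (282, 21), (290, 9), (309, -42), (310, -17), (311, 9)]
174 [(178, 8), (235, -37), (236, -32), (237, 12), (238, 26), (279, -44), (280, 44), (281, 24), (291, 10), (308, -40), (309, -13), (310, 9)]
[277.7 162.4]
[278.6 116.8]
[276.2 158. ]
[277.  115.2]
[311.7 115.2]
[278.6 113.2]
```

```bash
cat > pl.py <<'E'
from goal import *
s,d=pickle.load(open('n.pkl','rb'));c=cam(d,s);B=R.from_euler('z',-BY,degrees=True)
g=cv2.cvtColor(d['color'],cv2.COLOR_BGR2GRAY).astype(float)
def edge(row,x,w,sgn):   # subpixel: gradient-weighted
    x=int(round(x));seg=np.clip(sgn*np.diff(g[row,x-w:x+w+1]),0,None);return (seg*(np.arange(x-w,x+w)+.5)).sum()/seg.sum()
def track(name,pts,sgn,z,step=4,w=4):
    (r0,x0),(r1,x1)=pts;X=[]
    for row in range(r0,r1+1,step):
        X.append(B.apply(onz(c,(edge(row,x0+(x1-x0)*(row-r0)/(r1-r0),w,sgn),row),z)-BO)[:2]*1e3)
    X=np.array(X);f=np.polyfit(X[:,1],X[:,0],1);print(name,'x at y=0: %.1f, yaw rel %.2f deg'%(f[1],-np.degrees(np.arctan(f[0]))),'y',X[[0,-1],1].round(0));return f
E
cat > pl1.py <<'E'
from pl import *
track('deckedge',((90,312.8),(174,308.4)),-1,.016)
track('line',((90,277),(114,276)),-1,.016)
track('poleA',((126,237.3),(174,235.5)),-1,.026)
track('poleB',((126,282.5),(174,279)),-1,.026)
E
python3 pl1.py
```

```text
deckedge x at y=0: -42.2, yaw rel -0.24 deg y [61. 22.]
line x at y=0: -59.1, yaw rel -0.84 deg y [61. 51.]
poleA x at y=0: -78.1, yaw rel -2.98 deg y [46. 25.]
poleB x at y=0: -58.8, yaw rel -2.97 deg y [46. 25.]
```

arm_command(series=[0, 0, 0, 0, 0, -1, 0.85, 0, 0, 0, 0, 0, -2, 0.85, 0, 0, 0, 0, 0, -2.7, 0.85, 0, 0, 0, 0, 0, -2.7, 0.85])

```text
time: 22.62
eef_pos: [0.4589, -0.1494, 0.0239]
tcp_rot: [0.666, 0.746, 0.0, 0.002]
contact_force: [-0.3, 0.8, 1.3]
opening: 0.218
finger_force: 28.4
```

```bash
python3 lk.py
```

```text
[ 0.45889015 -0.14937324  0.02394803] board [-68.5  -8.8  23.9] [-0.3  0.8  1.3] 0.2183449780196204
 to [ 0.4699 -0.1483  0.0275] shift [-0.02  1.11 -0.35] rot [0.2 0.1 2.7]
90 [(130, -31), (131, 16), (132, 16), (283, -20), (284, -59), (285, -44), (288, 59), (289, 44), (319, -11), (320, -16), (321, -11), (376, -9)]
102 [(107, 7), (211, 7), (213, 6), (253, 8), (283, -56), (284, -68), (287, 42), (288, 54), (289, 15), (319, -36), (320, -11), (321, 10)]
114 [(216, 7), (256, 7), (282, -64), (283, -68), (284, 8), (286, 40), (287, 61), (288, 13), (318, -38), (319, -16), (320, 14), (429, -8)]
126 [(236, -28), (237, -37), (239, 24), (240, 15), (282, -27), (283, -47), (284, -29), (285, 36), (286, 63), (287, 20), (317, -37), (318, -12)]
138 [(236, -43), (237, -26), (238, 12), (239, 26), (281, -21), (282, -47), (283, -37), (284, 14), (285, 81), (286, 25), (315, -20), (316, -21)]
150 [(235, -16), (236, -44), (238, 24), (239, 14), (280, -19), (281, -44), (282, -42), (283, 18), (284, 79), (285, 25), (314, -42), (315, -19)]
162 [(100, 14), (235, -29), (236, -37), (238, 25), (239, 12), (279, -14), (280, -39), (281, -46), (283, 85), (284, 24), (313, -40), (314, -18)]
174 [(100, 20), (235, -44), (236, -29), (237, 26), (238, 21), (279, -38), (280, -51), (282, 91), (283, 24), (312, -38), (313, -18), (314, 16)]
[282.2 163.8]
[285.4 118.4]
[280.4 159.4]
[283.4 116.8]
[318.  118.4]
[285.7 114.9]
```

```bash
python3 - <<'E'
from pl import *
track('deckedge',((90,320.5),(174,312.5)),-1,.016)
track('line',((90,284.5),(114,283)),-1,.016)
track('poleA',((126,237),(174,235.3)),-1,.026)
E
```

```text
deckedge x at y=0: -42.1, yaw rel -0.10 deg y [63. 24.]
line x at y=0: -58.4, yaw rel -0.16 deg y [62. 51.]
poleA x at y=0: -78.6, yaw rel 0.07 deg y [46. 24.]
```

arm_command(series=[0, 0, 0, 0, 0, 0, 0.76, 0, 0, -0.3, 0, 0, 0, 0.76, 0, 0.2, -0.3, 0, 0, 0, 0.76, 0, 0.4, -0.3, 0, 0, 0, 0.76, 0, 0.6, -0.3, 0, 0, 0, 0.76, 0, 0.8, -0.3, 0, 0, 0, 0.76, -0.05, 1, -0.3, 0, 0, 0, 0.76, -0.05, 1.1, -0.3, 0, 0, 0, 0.76, -0.05, 1.1, -0.3, 0, 0, 0, 0.76])

```text
time: 23.42
eef_pos: [0.4704, -0.1487, 0.027]
tcp_rot: [0.666, 0.746, 0.001, 0.002]
contact_force: [0.1, 0.6, 0.0]
opening: 0.24
finger_force: 0.0
```

```bash
python3 lk.py
```

```text
[ 0.47035888 -0.14873152  0.02702253] board [-57.1  -9.   27. ] [0.1 0.6 0. ] 0.2400706658954157
 to [ 0.4699 -0.1483  0.0275] shift [ 0.05 -0.04 -0.05] rot [0.2 0.1 2.7]
90 [(106, -26), (108, 25), (227, 7), (229, 7), (230, 7), (258, -57), (259, -51), (262, 60), (263, 38), (264, 9), (294, -20), (295, -13)]
102 [(105, 6), (134, -8), (257, -47), (258, -63), (259, -11), (261, 35), (262, 58), (263, 17), (275, 7), (293, -38), (294, -15), (295, 15)]
114 [(127, 7), (173, -8), (254, -8), (256, -34), (257, -60), (258, -30), (261, 91), (262, 28), (292, -38), (293, -11), (294, 11), (436, -6)]
126 [(235, -32), (236, -37), (238, 14), (240, 12), (277, -10), (278, -15), (279, -12), (280, 21), (281, 18), (291, -41), (292, -13), (293, 12)]
138 [(235, -35), (236, -35), (238, 15), (239, 11), (277, -12), (278, -12), (279, -10), (280, 31), (281, 18), (290, -43), (291, -16), (292, 12)]
150 [(235, -46), (236, -31), (237, 13), (238, 14), (239, 14), (277, -17), (278, -12), (279, 31), (280, 15), (289, -41), (290, -23), (291, 14)]
162 [(235, -47), (236, -26), (237, 17), (239, 13), (274, -9), (276, -14), (277, -15), (278, 17), (279, 23), (288, -41), (289, -20), (290, 14)]
174 [(159, 12), (235, -34), (236, -13), (237, 15), (238, 12), (274, -11), (275, -10), (276, -12), (278, 29), (279, 15), (287, -40), (288, -15)]
[256.5 161. ]
[258.7 116.4]
[256.3 156.8]
[258.3 114.9]
[292.3 116.5]
[258.8 112.9]
```

```bash
python3 - <<'E'
from pl import *
track('deckedge',((90,295),(174,288)),-1,.016)
track('lineL',((90,259),(114,257.5)),-1,.016)
track('lineR',((90,263),(114,261.5)),1,.016)
track('poleA',((126,236),(174,235.5)),-1,.026)
track('poleB',((126,280.5),(174,278)),1,.026)
E
```

```text
deckedge x at y=0: -42.1, yaw rel -0.13 deg y [62. 22.]
lineL x at y=0: -59.1, yaw rel -0.76 deg y [61. 50.]
lineR x at y=0: -56.5, yaw rel -0.07 deg y [61. 50.]
poleA x at y=0: -66.8, yaw rel 1.17 deg y [45. 23.]
poleB x at y=0: -47.1, yaw rel 0.88 deg y [46. 24.]
```

arm_command(series=[0, 0, 0, 0, 0, 0, 0.73, 0, 0, 0, 0, 0, 0, 0.71, 0, -0.05, -0.2, 0, 0, 0, 0.7, 0, -0.05, -0.6, 0, 0, 0, 0.7, 0, -0.05, -1.2, 0, 0, 0, 0.7, 0, -0.05, -2.5, 0, 0, 0, 0.7, 0, -0.05, -6, 0, 0, 0, 0.7, 0, -0.05, -10, 0, 0, 0, 0.7, 0, -0.05, -13, 0, 0, 0, 0.7, 0, -0.05, -13, 0, 0, 0, 0.7])

```text
time: 24.3
eef_pos: [0.4732, -0.1507, 0.1656]
tcp_rot: [0.666, 0.746, 0.002, 0.01]
contact_force: [1.3, -0.1, 0.7]
opening: 0.301
finger_force: 0.0
```

```bash
python3 lk.py >/dev/null; python3 - <<'E'
from pl import *
p,r=s['eef_pos'],0
for n,X in [('poleA+',brd(-.067,.045,.026)),('poleA-',brd(-.067,-.06,.026)),('poleB+',brd(-.047,.045,.026)),('deck+',brd(-.042,.06,.016)),('deck-',brd(-.042,-.06,.016))]:print(n,proj(c,X).round(0))
def tr(n,a,b,z,sg):
    a,b=proj(c,brd(*a,z)),proj(c,brd(*b,z))
    if a[1]>b[1]:a,b=b,a
    return track(n,((int(a[1]),a[0]),(int(b[1]),b[0])),sg,z,w=4)
for sg in(-1,1):
    tr('deck',(-.042,.06),(-.042,-.06),.016,sg);tr('A',(-.067,.045),(-.067,-.06),.026,sg);tr('B',(-.047,.045),(-.047,-.06),.026,sg)
E
```

```text
poleA+ [240. 106.]
poleA- [237. 220.]
poleB+ [264. 107.]
deck+ [270.  89.]
deck- [263. 217.]
deck x at y=0: -42.4, yaw rel -0.25 deg y [ 60. -60.]
A x at y=0: -67.4, yaw rel 0.80 deg y [ 45. -57.]
B x at y=0: -48.1, yaw rel 1.14 deg y [ 45. -58.]
deck x at y=0: -42.2, yaw rel -1.30 deg y [ 60. -60.]
A x at y=0: -66.5, yaw rel 0.11 deg y [ 45. -57.]
B x at y=0: -46.9, yaw rel 0.67 deg y [ 45. -58.]
```

```bash
python3 - <<'E'
from pl import *
def tr(n,a,b,z,sg):
    a,b=proj(c,brd(*a,z)),proj(c,brd(*b,z))
    if a[1]>b[1]:a,b=b,a
    return track(n,((int(a[1]),a[0]),(int(b[1]),b[0])),sg,z,w=5,step=2)
tr('short head',(-.030,.015),(-.030,-.021),.023,1)
tr('short tail',(.026,.015),(.026,-.021),.033,-1)
print([proj(c,brd(x,-.003,.03)).round(0).tolist() for x in(-.03,.026,.07,.13)])
from plant import telemetry;print(telemetry.get_state()['time'])
E
```

```text
short head x at y=0: -29.4, yaw rel -0.24 deg y [ 15. -20.]
short tail x at y=0: 25.5, yaw rel -0.30 deg y [ 15. -21.]
[[280.0, 164.0], [343.0, 167.0], [392.0, 169.0], [458.0, 172.0]]
24.35
```

The short shingle hasn't moved and the pole lies on the line. Handing in.

```bash
python3 -c "
from plant import ctrl;print(ctrl.sign_off())"
```

```text
the job is handed in; nothing more can be done
None
```

The job is handed in at about 24 s: the three shingles lie in an overlapping row (about 21 and 22 mm overlaps, the short one about 2.5 mm off the middle), the first tail is about 1–2 mm from the eaves stop, the pole lies within about 1 mm and 1–2° of the scored line, and I never touched the bystanders.

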